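# Gauge and kit the connector housings

### The arm

A 6-joint arm with a two-finger parallel gripper is mounted at the origin on the work surface. World frame = base frame: x ahead of the robot, y to its left, z up, the work surface at z = 0. Lengths are in m, angles in rad, forces in N, time in s.
With the tool pointing down it reaches from about 0.25 to 0.85 m from the base axis. Payload 12.5 kg.
Tool frame: the origin (TCP) lies midway between the tips of the shut fingers; the grasp point (between the pads) lies 19 mm behind it (r.tcp_to_grasp is the distance from the TCP to the grasp point, in m); z points along the fingers, y is the line along which they close (so a half turn about z gives the same grasp; the last joint's range is limited). The gripper opens to 93 mm and grips with 3 to 60 N. Pads are 15 mm wide; open, the fingers measure 128 mm over their backs; the gripper's body (75 mm by 188 mm) begins 65 mm behind the grasp point.
Start: joints at [1.171, 0.351, 1.652, -0, 1.139, -0.085], TCP at [0.17, 0.523, 0.181] pointing down, gripper open.
Joint ranges: [-2.75, 2.75], [-0.79, 2.1], [0.01, 2.65], [-1.57, 4.71], [0.07, 3.14], [-2.87, 2.87]. Speed limits (rad/s): [2.22, 2.22, 2.79, 3.14, 3.14, 3.14].

### API

Orientations are given as a unit quaternion [x, y, z, w].
In Python, from cell import r gives the robot as it stands. The module is installed in compiled form; this text tells all that it offers.
- The arm moves only by the tool apply_moves, never from a script. Its argument "motion" is a list of rows, each an object of numbers: "dx", "dy", "dz": the shift along the tool's x, y, z each as a share of 0.1 m, from -1 to 1; "roll": the turn about the tool's z as a share of 180 degrees, from -1 to 1; "jaw": the closure, from 0 (fully open) to 1 (shut). In form: [{"dx": .., "dy": .., "dz": .., "roll": .., "jaw": ..}, ...]. A call has 1 to 12 rows; each row is the pose to reach, as a shift and turn from the pose commanded when the call began, along the tool's axes at that moment, turning the shorter way round; what a row does not reach only later rows make up. A row lasts 1/10 s, in which the tool goes at most 50 mm and 8.59 degrees, less where a joint would pass 70% of its speed; a pose out of reach is approached as far as the arm can. A call with a number of a shift or a turn outside -1 to 1 is refused whole. A call with a gripper value outside its range is refused whole. The fingers move at their own pace and stop on an object; the grip force is fixed at half the most. Time passes only in rows, so rows that repeat a pose let the fingers close. It gives the time, the measured TCP pose, the force, the opening and the grip force at its end, in the units of the state.
- r.read_state(): the state, without advancing time (a new reading comes with each control period).
- r.read_camera(name): name is "scene" or "top" or "wrist"; returns the picture (420x560x3 uint8, red, green, blue); there is no depth.
- r.camera_info(name): a dict with "intrinsics" (3x3 intrinsics, pixels), "k1" (the pictures are not rectified: a ray, as slopes to the right and down, at radius r is drawn at 1 + k1 r^2 times it, then the intrinsics apply), "position" and "orientation" of the camera in the world. Camera axes: x right, y down, z forward; pixel columns grow to the right and rows downward; lengths in m; the calibration is good to about 2 mm. A picture is of the moment at which its call begins: read the wrist's pose just before it. camera_info takes no time and is no camera call; for the wrist camera it gives the pose at the moment of the call.
- r.hand_in(): hands the job in; it is judged then, once.
The state is a dict: "time": time; "qpos": joint angles; "qvel": joint speeds; "effort": joint torques, N m; "eef_pos": TCP position; "ee_rot": TCP orientation; "wrist_force": force on the tool from outside, world axes, zero at the start; "wrist_torque": the same for the moment, N m; "gripper_width": finger opening in m; "grasp_force": force on a finger pad.
Only numpy, scipy, OpenCV 4.12 (cv2) and the standard library are available. Lean on these libraries where they do the work, as an engineer would, in place of code of your own. Each camera call takes 0.05 s, during which the arm holds its last target. There are 200 camera calls.

### The job

Going along the row of connector housings from the robot's left to its right, try each one in turn in the stepped go/no-go gauge, its flange level in the middle of the slot and let down as far as it will go. Stand the good ones (through the GO gap but stopped by the NO-GO step) fully home in kit tray nests of their own shape, those too wide for GO upright in the square rework box, and those that pass NO-GO upright in the round scrap pan. Leave the other things on the bench where they are.

Things in the scene. Friction and masses are not known exactly. Their poses are not given: they have to be found in the camera images.
- housing_a: Loose cast-aluminium connector housing, 62 mm tall, 0.18 kg. Round flange, 12 mm thick, its diameter the width, and on it a shell 36 mm (x) by 28 mm (y), up to the top. The flange width along y is what is gauged: unknown, 46 to 62 mm. Origin: centre of the underside, z up; half a turn about z changes nothing. First from the robot's left (+y) in the row; may be absent.
- housing_b: Loose cast-aluminium connector housing, 62 mm tall, 0.18 kg. Long flange, 12 mm thick, 72 mm long along x, and on it a shell 36 mm (x) by 28 mm (y), up to the top. The flange width along y is what is gauged: unknown, 46 to 62 mm. Origin: centre of the underside, z up; half a turn about z changes nothing. Second from the robot's left (+y) in the row; may be absent.
- housing_c: Loose cast-aluminium connector housing, 62 mm tall, 0.18 kg. Long flange, 12 mm thick, 72 mm long along x, and on it a shell 36 mm (x) by 28 mm (y), up to the top. The flange width along y is what is gauged: unknown, 46 to 62 mm. Origin: centre of the underside, z up; half a turn about z changes nothing. Third from the robot's left (+y) in the row; may be absent.
- housing_d: Loose cast-aluminium connector housing, 62 mm tall, 0.18 kg. Round flange, 12 mm thick, its diameter the width, and on it a shell 36 mm (x) by 28 mm (y), up to the top. The flange width along y is what is gauged: unknown, 46 to 62 mm. Origin: centre of the underside, z up; half a turn about z changes nothing. Fourth from the robot's left (+y) in the row; may be absent.
- housing_e: Loose cast-aluminium connector housing, 62 mm tall, 0.18 kg. Round flange, 12 mm thick, its diameter the width, and on it a shell 36 mm (x) by 28 mm (y), up to the top. The flange width along y is what is gauged: unknown, 46 to 62 mm. Origin: centre of the underside, z up; half a turn about z changes nothing. Fifth from the robot's left (+y) in the row; may be absent.
- housing_f: Loose cast-aluminium connector housing, 62 mm tall, 0.18 kg. Long flange, 12 mm thick, 72 mm long along x, and on it a shell 36 mm (x) by 28 mm (y), up to the top. The flange width along y is what is gauged: unknown, 46 to 62 mm. Origin: centre of the underside, z up; half a turn about z changes nothing. Sixth (last) from the robot's left (+y) in the row; may be absent.
- row_sheet: Fixed thin grey foam sheet, 100 mm (x) by 660 mm (y), 2 mm thick, on which the row of housings stands at the start. Origin: centre of its underside.
- gauge: Fixed steel stepped slot gauge: base plate 84 x 100 x 15 mm, two jaws on it to 35 mm above the bench, 60 mm long along x, 90 mm over their outsides. Slot along x, open on top and at both ends: upper 10 mm 56.5 mm wide (GO), then a step on each side, lower 10 mm 50 mm wide (NO-GO), then a floor. Origin: centre of its underside.
- gauge_slot (a point): Middle of the slot's mouth, 35 mm above the bench; x along the slot, y across, z up. A flange set in from above, its length along x, stays on top (too wide), sinks 10 mm onto the step (good) or 20 mm onto the floor (too narrow). One that fits has 2.5 mm or more of play in all; one that is stopped is 3.5 mm or more wider than the gap.
- kit_tray: Fixed grey plastic kit tray 156 x 160 x 14 mm with four nests 9 mm deep, floors 5 mm above the bench: two long nests on its +y side, two round ones on its -y side. Origin: centre of its underside.
- rework_box: Fixed square grey open box, 130 x 130 mm outside, 30 mm high, walls 4 mm, floor 4 mm thick. For too-wide housings. Origin: centre of its underside.
- scrap_pan: Fixed round grey open pan, 120 mm across at the foot, 132 mm at the rim, 30 mm high, wall 4 mm, floor 5 mm thick. For too-narrow housings. Origin: centre of its underside.
- nest_long1 (a point): Centre of the floor of a rectangular nest, 76 mm along the tray's y by 58 mm along the tray's x, 9 mm deep; axes as the tray's (the housing's x lies along the tray's y).
- nest_round1 (a point): Centre of the floor of a round nest 58 mm across, 9 mm deep.
- nest_long2 (a point): Centre of the floor of a rectangular nest, 76 mm along the tray's y by 58 mm along the tray's x, 9 mm deep; axes as the tray's (the housing's x lies along the tray's y).
- nest_round2 (a point): Centre of the floor of a round nest 58 mm across, 9 mm deep.
- solder_reel: Standing solder reel, 52 mm across, 48 mm high; loose, not part of the job.
- circuit_board: Small circuit board 70 x 50 mm; loose, not part of the job.
- screwdriver: Screwdriver 170 mm long, origin at its underside; loose, not part of the job.
- tweezers: Steel tweezers 120 mm long; loose, not part of the job.
- tape_roll: Roll of tape lying flat, 76 mm across, 19 mm high; loose, not part of the job.
- plug: Black cable plug 65 mm long; loose, not part of the job.
There are look-alikes about, which are no part of the job. Leave any blue look-alike of the housing_e alone.

How it is judged:
On the way, in this order (a step that is already met when the one before it is completed fails the run):
1. housing a (in the left-to-right order, absent ones passed over) is tried in the gauge: flange flat, square to the slot and centred, sunk or resting as far as it will go (x of housing_a in the frame of gauge_slot between -0.02 and 0.02 m and y of housing_a in the frame of gauge_slot between -0.005 and 0.005 m and z of housing_a in the frame of gauge_slot between -0.0135 and -0.0065 m and angle between housing_a's own z axis and vertical below 0.1 rad and contact force between housing_a and gauge above 0.3 N), for 0.2 s.
2. housing b (in the left-to-right order, absent ones passed over) is tried in the gauge: flange flat, square to the slot and centred, sunk or resting as far as it will go (x of housing_b in the frame of gauge_slot between -0.02 and 0.02 m and y of housing_b in the frame of gauge_slot between -0.005 and 0.005 m and z of housing_b in the frame of gauge_slot between -0.0135 and -0.0065 m and angle between housing_b's own z axis and vertical below 0.1 rad and contact force between housing_b and gauge above 0.3 N and angle between the x axis of housing_b and the x axis of gauge_slot, either way round below 0.12 rad), for 0.2 s.
3. housing c (in the left-to-right order, absent ones passed over) is tried in the gauge: flange flat, square to the slot and centred, sunk or resting as far as it will go (x of housing_c in the frame of gauge_slot between -0.02 and 0.02 m and y of housing_c in the frame of gauge_slot between -0.005 and 0.005 m and z of housing_c in the frame of gauge_slot between -0.004 and 0.004 m and angle between housing_c's own z axis and vertical below 0.1 rad and contact force between housing_c and gauge above 0.3 N and angle between the x axis of housing_c and the x axis of gauge_slot, either way round below 0.12 rad), for 0.2 s.
4. housing d (in the left-to-right order, absent ones passed over) is tried in the gauge: flange flat, square to the slot and centred, sunk or resting as far as it will go (x of housing_d in the frame of gauge_slot between -0.02 and 0.02 m and y of housing_d in the frame of gauge_slot between -0.005 and 0.005 m and z of housing_d in the frame of gauge_slot between -0.0135 and -0.0065 m and angle between housing_d's own z axis and vertical below 0.1 rad and contact force between housing_d and gauge above 0.3 N), for 0.2 s.
5. housing e (in the left-to-right order, absent ones passed over) is tried in the gauge: flange flat, square to the slot and centred, sunk or resting as far as it will go (x of housing_e in the frame of gauge_slot between -0.02 and 0.02 m and y of housing_e in the frame of gauge_slot between -0.005 and 0.005 m and z of housing_e in the frame of gauge_slot between -0.0235 and -0.0165 m and angle between housing_e's own z axis and vertical below 0.1 rad and contact force between housing_e and gauge above 0.3 N), for 0.2 s.
6. housing f (in the left-to-right order, absent ones passed over) is tried in the gauge: flange flat, square to the slot and centred, sunk or resting as far as it will go (x of housing_f in the frame of gauge_slot between -0.02 and 0.02 m and y of housing_f in the frame of gauge_slot between -0.005 and 0.005 m and z of housing_f in the frame of gauge_slot between -0.0135 and -0.0065 m and angle between housing_f's own z axis and vertical below 0.1 rad and contact force between housing_f and gauge above 0.3 N and angle between the x axis of housing_f and the x axis of gauge_slot, either way round below 0.12 rad), for 0.2 s.
At the end, for the whole second after the job is handed in: Each housing present stands upright (0.12 rad), at rest: good ones in a nest of their shape, within 6 mm of its centre and 3 mm of its floor; too-wide ones on the floor of the rework box, too-narrow ones on that of the scrap pan, within 50 mm of its middle (linear speed of each of housing_a, housing_b, housing_c, housing_d, housing_e, housing_f below 0.03 m/s and angle between each of housing_a, housing_b, housing_c, housing_d, housing_e, housing_f's own z axis and vertical below 0.12 rad and ((horizontal distance between housing_a and nest_round1 below 0.006 m and z of housing_a in the frame of nest_round1 between -0.003 and 0.003 m) or (horizontal distance between housing_a and nest_round2 below 0.006 m and z of housing_a in the frame of nest_round2 between -0.003 and 0.003 m)) and ((horizontal distance between housing_b and nest_long1 below 0.006 m and z of housing_b in the frame of nest_long1 between -0.003 and 0.003 m) or (horizontal distance between housing_b and nest_long2 below 0.006 m and z of housing_b in the frame of nest_long2 between -0.003 and 0.003 m)) and horizontal distance between housing_c and rework_box below 0.05 m and z of housing_c in the frame of rework_box between 0 and 0.012 m and ((horizontal distance between housing_d and nest_round1 below 0.006 m and z of housing_d in the frame of nest_round1 between -0.003 and 0.003 m) or (horizontal distance between housing_d and nest_round2 below 0.006 m and z of housing_d in the frame of nest_round2 between -0.003 and 0.003 m)) and horizontal distance between housing_e and scrap_pan below 0.05 m and z of housing_e in the frame of scrap_pan between 0 and 0.012 m and ((horizontal distance between housing_f and nest_long1 below 0.006 m and z of housing_f in the frame of nest_long1 between -0.003 and 0.003 m) or (horizontal distance between housing_f and nest_long2 below 0.006 m and z of housing_f in the frame of nest_long2 between -0.003 and 0.003 m))); the robot touches nothing.
It fails at once if another loose thing on the bench is moved more than 30 mm (distance of any of solder_reel, circuit_board, screwdriver, tweezers, tape_roll, plug from where it was at the start of the episode above 0.03 m).
Of housing_a, housing_b, housing_d, housing_f only 3 to 3 are there at a start; the rules pass over those that are not, and their reading is None.
Of housing_c, housing_e only 1 to 2 are there at a start; the rules pass over those that are not, and their reading is None.
At some moment in a run one of housing_a, housing_b, housing_c, housing_d, housing_e, housing_f may be knocked a few centimetres aside while the robot is not near it.
Once in a run the grip may slacken for a moment while it holds something.
It also fails if it takes over 210 s, if anything falls off the work surface, if the arm or the gripper's body presses on something with over 40 N, if the wrist force passes 120 N, or if a joint passes its speed limit or range.

## Working session

There is one attempt and no reset: what is moved stays moved. The work goes in short steps, Python scripts to look and compute and a tool call to move; the robot and the scene stay as the last step left them, time stands still between calls to the robot, and variables do not carry over. Pictures are saved under pics/ and viewed, at most 14 in all, crops included, and the job is handed in when it is done.

Besides the shell and the picture viewer there is one more tool, called after "Emit:" as name(argument=value, ...) on one line, values as JSON. apply_moves: Moves the arm, as the interface text tells. Its arguments: {"type":"object","properties":{"motion":{"type":"array"}},"required":["motion"]}

```bash
mkdir -p pics
python3 - <<'E'
from cell import r
import cv2
for n in ("top","scene"):
    im=r.read_camera(n); cv2.imwrite(f"pics/{n}0.png",im[:,:,::-1])
    print(n,r.camera_info(n))
s=r.read_state(); print({k:s[k] for k in("time","eef_pos","ee_rot","gripper_width","wrist_force")}, r.tcp_to_grasp)
E
```

```text
top {'intrinsics': array([[396.76218504,   0.        , 278.05538857],
       [  0.        , 396.76218504, 203.27287111],
       [  0.        ,   0.        ,   1.        ]]), 'k1': 0.0366377335065287, 'position': array([0.51155571, 0.00521682, 1.06945202]), 'orientation': array([-0.70614363,  0.70765528, -0.01861973,  0.01544305])}
scene {'intrinsics': array([[421.30538587,   0.        , 289.8694933 ],
       [  0.        , 421.30538587, 205.63822043],
       [  0.        ,   0.        ,   1.        ]]), 'k1': -0.10295174459231403, 'position': array([0.91331812, 0.56737413, 1.002986  ]), 'orientation': array([ 0.25568638,  0.91648532, -0.29697362, -0.08053445])}
{'time': 0.1, 'eef_pos': array([0.17012454, 0.52267382, 0.18096964]), 'ee_rot': array([ 1.56744847e-01,  9.87638998e-01, -4.93026472e-04, -1.39352676e-04]), 'gripper_width': 0.09319878888524681, 'wrist_force': array([ 0.27561619, -0.61965308, -0.07402268])} 0.0188
```

View pics/top0.png

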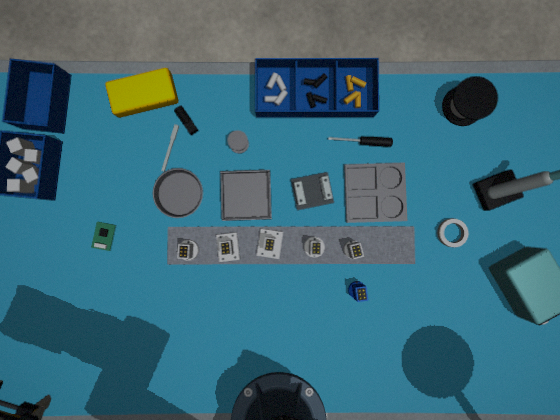

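View pics/scene0.png

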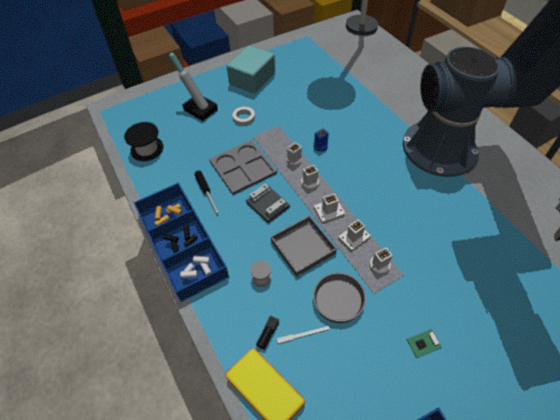

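Run:
```python
import cv2
a=cv2.imread("pics/top0.png")[140:305,150:420]
cv2.imwrite("pics/crop1.png",cv2.resize(a,None,fx=2.95,fy=2.95,interpolation=cv2.INTER_CUBIC))
```

```text
(no output)
```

View pics/crop1.png

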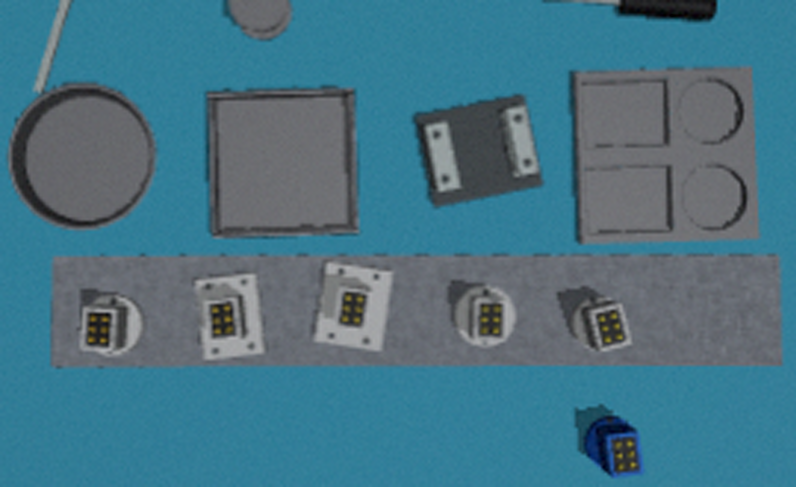

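```bash
cat > h.py <<'E'
from cell import r
import numpy as np, cv2
from scipy.spatial.transform import Rotation as R
def ray(ci,px):
    px=np.atleast_2d(np.float64(px)); K=ci["intrinsics"]; k=ci["k1"]
    d=np.c_[(px[:,0]-K[0,2])/K[0,0],(px[:,1]-K[1,2])/K[1,1]]; u=d.copy()
    for _ in range(8): u=d/(1+k*(u**2).sum(1,keepdims=True))
    return R.from_quat(ci["orientation"]).apply(np.c_[u,np.ones(len(u))])
def plane(ci,px,z):
    d=ray(ci,px); o=np.array(ci["position"]); return o+d*((z-o[2])/d[:,2])[:,None]
def proj(ci,P):
    q=R.from_quat(ci["orientation"]).inv().apply(np.atleast_2d(P)-ci["position"]); u=q[:,:2]/q[:,2:]
    u=u*(1+ci["k1"]*(u**2).sum(1,keepdims=True)); K=ci["intrinsics"]
    return u*[K[0,0],K[1,1]]+K[:2,2]
def blobs(m,lo,hi):
    c,_=cv2.findContours(m.astype(np.uint8)*255,cv2.RETR_EXTERNAL,cv2.CHAIN_APPROX_NONE)
    return [x for x in c if lo<=cv2.contourArea(x)<=hi]
def tool():
    s=r.read_state(); Rm=R.from_quat(s["ee_rot"]).as_matrix(); return s,Rm
def go(xyz,ang=None):
    """tool shifts (units of 0.1 m) to xyz and roll share to turn tool y to world angle ang (mod pi)"""
    s,Rm=tool(); d=Rm.T@(np.array(xyz)-s["eef_pos"]); out=[np.round(d*10,3)]
    if ang is not None:
        a=np.arctan2(Rm[1,1],Rm[0,1]); t=(ang-a+np.pi/2)%np.pi-np.pi/2
        out.append(("roll",round(-t/np.pi,4)))   # tool z down: world turn t = roll -t
    return out
E
python3 - <<'E'
from h import *
s,Rm=tool(); print(Rm.round(3))
im=cv2.imread("pics/top0.png"); ci=r.camera_info("top"); hsv=cv2.cvtColor(im,cv2.COLOR_BGR2HSV)
bright=(hsv[...,2]>140)&(hsv[...,1]<60)
for c in blobs(bright,40,2000):
    (x,y),wh,a=cv2.minAreaRect(c)
    if 150<x<420 and 140<y<270:
        b=cv2.boxPoints(((x,y),wh,a)); P=plane(ci,b,.035); e=[P[1]-P[0],P[2]-P[1]]; e.sort(key=np.linalg.norm)
        print("bright",np.round((x,y)),plane(ci,(x,y),.035)[0].round(4),[np.linalg.norm(q).round(4) for q in e],np.degrees(np.arctan2(e[1][1],e[1][0])).round(1))
nonblue=(hsv[...,1]<90)
for c in blobs(nonblue,500,60000):
    (x,y),wh,a=cv2.minAreaRect(c); 
    if 140<x<430 and 100<y<280:
        for z in(0.014,0.03):
            P=plane(ci,cv2.boxPoints(((x,y),wh,a)),z); e=[P[1]-P[0],P[2]-P[1]]
            print("gray",np.round((x,y)),z,P.mean(0).round(4),[np.linalg.norm(q).round(4) for q in e],[np.degrees(np.arctan2(q[1],q[0])).round(1) for q in e],cv2.contourArea(c))
yel=(hsv[...,0]>15)&(hsv[...,0]<35)&(hsv[...,1]>100)
yel=cv2.dilate(yel.astype(np.uint8),np.ones((5,5)))>0
for c in blobs(yel,20,600):
    (x,y),wh,a=cv2.minAreaRect(c)
    if 150<x<420 and 200<y<310: print("pins",np.round((x,y)),plane(ci,(x,y),.062)[0].round(4),np.round(wh),a)
E
```

```text
[[-0.951  0.31  -0.   ]
 [ 0.31   0.951 -0.001]
 [ 0.    -0.001 -1.   ]]
bright [189. 253.] [0.4337 0.2323 0.035 ] [np.float64(0.036), np.float64(0.0561)] -42.7
bright [317. 249.] [ 0.4426 -0.0998  0.035 ] [np.float64(0.0341), np.float64(0.0531)] -38.6
bright [228. 247.] [0.4482 0.1318 0.035 ] [np.float64(0.0527), np.float64(0.0702)] -172.7
bright [270. 244.] [0.4567 0.0227 0.035 ] [np.float64(0.0579), np.float64(0.0704)] -8.5
bright [300. 193.] [ 0.589  -0.0561  0.035 ] [np.float64(0.0163), np.float64(0.0576)] -168.2
bright [327. 187.] [ 0.6032 -0.1273  0.035 ] [np.float64(0.0151), np.float64(0.0576)] -168.6
bright [169. 147.] [0.7087 0.2862 0.035 ] [np.float64(0.0092), np.float64(0.1245)] -16.9
gray [290. 244.] 0.014 [ 0.4535 -0.0324  0.014 ] [np.float64(0.6538), np.float64(0.0973)] [np.float64(-90.1), np.float64(178.8)] 8919.0
gray [290. 244.] 0.03 [ 0.4544 -0.0318  0.03  ] [np.float64(0.6439), np.float64(0.0958)] [np.float64(-90.1), np.float64(178.8)] 8919.0
gray [312. 191.] 0.014 [ 0.5962 -0.0903  0.014 ] [np.float64(0.1002), np.float64(0.0828)] [np.float64(-78.8), np.float64(-1
[... 608 characters left out ...]
oat64(0.1599), np.float64(0.1536)] [np.float64(-88.3), np.float64(-179.1)] 3432.5
gray [184. 174.] 0.014 [0.6416 0.2518 0.014 ] [np.float64(0.2367), np.float64(0.1327)] [np.float64(-17.7), np.float64(-108.5)] 2045.0
gray [184. 174.] 0.03 [0.6396 0.248  0.03  ] [np.float64(0.2331), np.float64(0.1306)] [np.float64(-17.7), np.float64(-108.5)] 2045.0
pins [362. 294.] [ 0.3331 -0.2082  0.062 ] [13.  9.] 90.0
pins [183. 251.] [0.4403 0.2403 0.062 ] [12. 10.] 90.0
pins [357. 250.] [ 0.4403 -0.1972  0.062 ] [13. 10.] 75.96376037597656
pins [316. 248.] [ 0.4468 -0.095   0.062 ] [12. 10.] 90.0
pins [225. 248.] [0.4486 0.1348 0.062 ] [13. 10.] 90.0
pins [269. 244.] [0.4558 0.0238 0.062 ] [13. 10.] 90.0
```

Run:
```python
from h import *
print(go((.44,.24,.18),np.pi/2)); ci=r.camera_info("wrist"); s,Rm=tool(); print(ci, Rm.T@(ci["position"]-s["eef_pos"]))
```

```text
[array([-3.441, -1.852,  0.011]), ('roll', np.float64(-0.1002))]
{'intrinsics': array([[304.32002987,   0.        , 278.72307069],
       [  0.        , 304.32002987, 212.20908811],
       [  0.        ,   0.        ,   1.        ]]), 'k1': -0.04638665090221594, 'position': array([0.10131033, 0.5451331 , 0.38472817]), 'orientation': array([0.80211382, 0.58291285, 0.07580611, 0.10525904])} [ 7.24111391e-02 -1.57542960e-04 -2.03749733e-01]
```

Emit:
apply_moves(motion=[{"dx": -0.86,"dy": -0.463,"dz": 0,"roll": 0,"jaw": 0},{"dx": -0.86,"dy": -0.463,"dz": 0,"roll": 0,"jaw": 0},{"dx": -0.86,"dy": -0.463,"dz": 0,"roll": 0,"jaw": 0}])

```text
time: 0.4
eef_pos: [0.2401, 0.4493, 0.1812]
ee_rot: [0.158, 0.987, -0.001, 0.0]
wrist_force: [0.1, 0.1, 0.1]
gripper_width: 0.0932
grasp_force: 0.0
```

Emit:
apply_moves(motion=[{"dx": -0.86,"dy": -0.463,"dz": 0,"roll": 0,"jaw": 0},{"dx": -0.86,"dy": -0.463,"dz": 0,"roll": 0,"jaw": 0},{"dx": -0.86,"dy": -0.463,"dz": 0,"roll": 0,"jaw": 0}])

```text
time: 0.7
eef_pos: [0.3075, 0.379, 0.1813]
ee_rot: [0.159, 0.987, -0.0, 0.0]
wrist_force: [0.3, 1.5, -0.6]
gripper_width: 0.0929
grasp_force: 0.0
```

Emit:
apply_moves(motion=[{"dx": -0.86,"dy": -0.463,"dz": 0,"roll": 0,"jaw": 0},{"dx": -0.86,"dy": -0.463,"dz": 0,"roll": 0,"jaw": 0},{"dx": -0.86,"dy": -0.463,"dz": 0,"roll": 0,"jaw": 0}])

```text
time: 1.0
eef_pos: [0.375, 0.3087, 0.1813]
ee_rot: [0.159, 0.987, -0.0, 0.0]
wrist_force: [-0.3, -0.2, -0.3]
gripper_width: 0.0928
grasp_force: 0.0
```

Emit:
apply_moves(motion=[{"dx": -0.86,"dy": -0.463,"dz": 0,"roll": 0,"jaw": 0},{"dx": -0.86,"dy": -0.463,"dz": 0,"roll": -0.05,"jaw": 0},{"dx": -0.86,"dy": -0.463,"dz": 0,"roll": -0.1,"jaw": 0},{"dx": -0.86,"dy": -0.463,"dz": 0,"roll": -0.1,"jaw": 0},{"dx": -0.86,"dy": -0.463,"dz": 0,"roll": -0.1,"jaw": 0},{"dx": -0.86,"dy": -0.463,"dz": 0,"roll": -0.1,"jaw": 0}])

```text
time: 1.6
eef_pos: [0.4393, 0.2414, 0.1814]
ee_rot: [0.001, 1.0, 0.0, -0.0]
wrist_force: [-0.0, -0.4, 0.8]
gripper_width: 0.0929
grasp_force: 0.0
```

Run:
```python
from h import *
s,Rm=tool(); ci=r.camera_info("wrist"); print(s["time"],s["eef_pos"],Rm.round(3),ci["position"])
im=r.read_camera("wrist")[:,:,::-1]; cv2.imwrite("pics/w1.png",im)
print(proj(ci,[[.44,.24,.064]]), R.from_quat(ci["orientation"]).as_matrix().round(3))
```

```text
1.6 [0.43926338 0.24138298 0.18138711] [[-1.     0.002 -0.   ]
 [ 0.002  1.     0.   ]
 [ 0.     0.    -1.   ]] [0.3668969  0.24167306 0.38516236]
[[277.17282569 201.18927958]] [[ 0.002  0.966  0.257]
 [ 1.    -0.002 -0.   ]
 [ 0.     0.257 -0.966]]
```

View pics/w1.png

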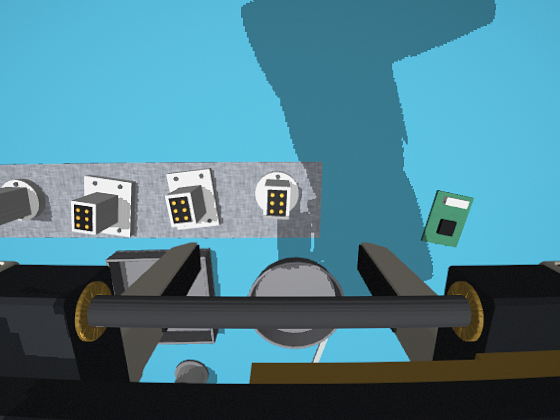

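```bash
cat >> h.py <<'E'
def pins(im,lo=15,hi=3000,dil=9):
    hsv=cv2.cvtColor(im,cv2.COLOR_BGR2HSV)
    m=((hsv[...,0]>12)&(hsv[...,0]<38)&(hsv[...,1]>110)&(hsv[...,2]>70)).astype(np.uint8)
    m=cv2.morphologyEx(m,cv2.MORPH_CLOSE,np.ones((dil,dil)))
    return [cv2.minAreaRect(c) for c in blobs(m,lo,hi)]
def axis(ci,rect,z):
    "centre on plane z, sizes, and angle (deg, mod 180) of the long side"
    P=plane(ci,cv2.boxPoints(rect),z); e=sorted([P[1]-P[0],P[2]-P[1]],key=np.linalg.norm)
    return P.mean(0).round(4),[np.linalg.norm(q).round(4) for q in e],(np.degrees(np.arctan2(e[1][1],e[1][0]))%180).round(1)
def tri(c1,p1,c2,p2):
    d1,d2=ray(c1,p1)[0],ray(c2,p2)[0]; A=np.c_[d1,-d2]
    t=np.linalg.lstsq(A,np.array(c2["position"])-c1["position"],rcond=None)[0]
    a,b=c1["position"]+t[0]*d1,c2["position"]+t[1]*d2; return ((a+b)/2).round(4),np.linalg.norm(a-b).round(4)
E
python3 - <<'E'
from h import *
ci=r.camera_info("wrist"); ct=r.camera_info("top")
pw=[p for p in pins(cv2.imread("pics/w1.png")) if p[0][1]<240]; pt=[p for p in pins(cv2.imread("pics/top0.png"),5,600,5) if 150<p[0][0]<420 and 200<p[0][1]<270]
for p in pw: print(p, axis(ci,p,.064))
pw=sorted(pw,key=lambda p:-p[0][0]); pt=sorted(pt,key=lambda p:p[0][0])
for a,b in zip(pw,pt): print(b[0],tri(ci,a[0],ct,b[0]))
E
```

```text
((82.0, 218.0), (20.0, 12.0), 90.0) (array([0.459 , 0.0211, 0.064 ]), [np.float64(0.0139), np.float64(0.0236)], np.float64(170.5))
((179.59616088867188, 209.9807891845703), (20.592193603515625, 13.335897445678711), 78.69007110595703) (array([0.4499, 0.133 , 0.064 ]), [np.float64(0.0149), np.float64(0.0229)], np.float64(6.6))
((276.5, 203.0), (20.0, 13.0), 90.0) (array([0.4422, 0.2392, 0.064 ]), [np.float64(0.014), np.float64(0.0223)], np.float64(0.1))
(182.77999877929688, 251.0399932861328) (array([0.4408, 0.2391, 0.0695]), np.float64(0.0002))
(225.0, 248.0) (array([0.4482, 0.1342, 0.0686]), np.float64(0.001))
(269.0, 244.0) (array([0.4576, 0.0237, 0.0679]), np.float64(0.0004))
```

Emit:
apply_moves(motion=[{"dx": -0.022,"dy": -0.022,"dz": 0.4,"jaw": 0},{"dx": -0.022,"dy": -0.022,"dz": 0.75,"jaw": 0},{"dx": -0.022,"dy": -0.022,"dz": 0.75,"jaw": 0},{"dx": -0.022,"dy": -0.022,"dz": 0.75,"jaw": 0}])

```text
invalid input at $.motion[0]: expected keys dx, dy, dz, roll, jaw
```

Emit:
apply_moves(motion=[{"dx": 0,"dy": 0,"dz": 0.4,"jaw": 0},{"dx": 0,"dy": 0,"dz": 0.74,"jaw": 0},{"dx": 0,"dy": 0,"dz": 0.74,"jaw": 0},{"dx": 0,"dy": 0,"dz": 0.74,"jaw": 0}])

```text
invalid input at $.motion[0]: expected keys dx, dy, dz, roll, jaw
```

Emit:
apply_moves(motion=[{"jaw": 0.6,"dz": 0},{"jaw": 1,"dz": 0},{"jaw": 1,"dz": 0},{"jaw": 1,"dz": 0},{"jaw": 1,"dz": 0},{"jaw": 1,"dz": 0},{"jaw": 1,"dz": 0},{"jaw": 1,"dz": 0}])

```text
invalid input at $.motion[0]: expected keys dx, dy, dz, roll, jaw
```

Emit:
apply_moves(motion=[{"dx": -0.022,"dy": -0.022,"dz": 0.4,"roll": 0,"jaw": 0},{"dx": -0.022,"dy": -0.022,"dz": 0.75,"roll": 0,"jaw": 0},{"dx": -0.022,"dy": -0.022,"dz": 0.75,"roll": 0,"jaw": 0},{"dx": -0.022,"dy": -0.022,"dz": 0.75,"roll": 0,"jaw": 0}])

```text
time: 2.05
eef_pos: [0.4421, 0.2387, 0.1071]
ee_rot: [0.0, 1.0, -0.0, -0.0]
wrist_force: [-0.4, 0.3, 1.0]
gripper_width: 0.093
grasp_force: 0.0
```

Emit:
apply_moves(motion=[{"dx": 0,"dy": 0,"dz": 0.4,"roll": 0,"jaw": 0},{"dx": 0,"dy": 0,"dz": 0.74,"roll": 0,"jaw": 0},{"dx": 0,"dy": 0,"dz": 0.74,"roll": 0,"jaw": 0},{"dx": 0,"dy": 0,"dz": 0.74,"roll": 0,"jaw": 0}])

```text
time: 2.45
eef_pos: [0.4431, 0.2387, 0.0343]
ee_rot: [0.0, 1.0, 0.0, 0.001]
wrist_force: [0.3, 0.3, 0.2]
gripper_width: 0.0931
grasp_force: 0.0
```

Emit:
apply_moves(motion=[{"dx": 0,"dy": 0,"dz": 0,"roll": 0,"jaw": 0.6},{"dx": 0,"dy": 0,"dz": 0,"roll": 0,"jaw": 1},{"dx": 0,"dy": 0,"dz": 0,"roll": 0,"jaw": 1},{"dx": 0,"dy": 0,"dz": 0,"roll": 0,"jaw": 1},{"dx": 0,"dy": 0,"dz": 0,"roll": 0,"jaw": 1},{"dx": 0,"dy": 0,"dz": 0,"roll": 0,"jaw": 1},{"dx": 0,"dy": 0,"dz": 0,"roll": 0,"jaw": 1},{"dx": 0,"dy": 0,"dz": 0,"roll": 0,"jaw": 1}])

```text
time: 3.25
eef_pos: [0.4422, 0.2381, 0.0324]
ee_rot: [0.0, 1.0, -0.0, -0.0]
wrist_force: [-0.4, 0.5, 0.6]
gripper_width: 0.0336
grasp_force: 0.0
```

Emit:
apply_moves(motion=[{"dx": 0,"dy": 0,"dz": 0,"roll": 0,"jaw": 1},{"dx": 0,"dy": 0,"dz": 0,"roll": 0,"jaw": 1},{"dx": 0,"dy": 0,"dz": 0,"roll": 0,"jaw": 1},{"dx": 0,"dy": 0,"dz": -0.2,"roll": 0,"jaw": 1},{"dx": 0,"dy": 0,"dz": -0.5,"roll": 0,"jaw": 1},{"dx": 0,"dy": 0,"dz": -1,"roll": 0,"jaw": 1},{"dx": 0,"dy": 0,"dz": -1,"roll": 0,"jaw": 1},{"dx": 0,"dy": 0,"dz": -1,"roll": 0,"jaw": 1}])

```text
time: 4.05
eef_pos: [0.4426, 0.2383, 0.1331]
ee_rot: [0.0, 1.0, 0.0, 0.001]
wrist_force: [0.5, 0.4, -0.5]
gripper_width: 0.0004
grasp_force: 0.0
```

Emit:
apply_moves(motion=[{"dx": -0.4,"dy": -0.4,"dz": -0.1,"roll": 0,"jaw": 1},{"dx": -0.75,"dy": -0.8,"dz": -0.2,"roll": 0,"jaw": 1},{"dx": -0.75,"dy": -0.8,"dz": -0.2,"roll": 0,"jaw": 1},{"dx": -0.75,"dy": -0.8,"dz": -0.2,"roll": 0,"jaw": 1}])

```text
time: 4.45
eef_pos: [0.5173, 0.1569, 0.1511]
ee_rot: [0.002, 1.0, -0.0, -0.001]
wrist_force: [0.4, 0.7, -0.8]
gripper_width: 0.0005
grasp_force: 0.0
```

Emit:
apply_moves(motion=[{"dx": -0.4,"dy": -0.4,"dz": 0,"roll": 0,"jaw": 1},{"dx": -0.75,"dy": -0.8,"dz": 0,"roll": 0,"jaw": 1},{"dx": -0.75,"dy": -0.8,"dz": 0,"roll": 0,"jaw": 1},{"dx": -0.75,"dy": -0.8,"dz": 0,"roll": 0,"jaw": 1}])

```text
time: 4.85
eef_pos: [0.5914, 0.0782, 0.1509]
ee_rot: [0.001, 1.0, 0.0, -0.001]
wrist_force: [0.1, -0.2, 0.2]
gripper_width: 0.0006
grasp_force: 0.0
```

Emit:
apply_moves(motion=[{"dx": -0.4,"dy": -0.4,"dz": 0,"roll": 0,"jaw": 1},{"dx": -0.8,"dy": -0.8,"dz": 0,"roll": 0,"jaw": 1},{"dx": -0.8,"dy": -0.8,"dz": 0,"roll": 0,"jaw": 1},{"dx": -0.8,"dy": -0.8,"dz": 0,"roll": 0,"jaw": 1}])

```text
time: 5.25
eef_pos: [0.6715, -0.0012, 0.1513]
ee_rot: [0.0, 1.0, 0.0, -0.001]
wrist_force: [-0.7, -0.1, -0.5]
gripper_width: 0.0003
grasp_force: 0.0
```

Emit:
apply_moves(motion=[{"dx": 0,"dy": -0.4,"dz": 0,"roll": 0,"jaw": 1},{"dx": 0,"dy": -0.85,"dz": 0,"roll": 0.03,"jaw": 1},{"dx": 0,"dy": -0.85,"dz": 0,"roll": 0.063,"jaw": 1},{"dx": 0,"dy": -0.85,"dz": 0,"roll": 0.063,"jaw": 1},{"dx": 0,"dy": -0.85,"dz": 0,"roll": 0.063,"jaw": 1},{"dx": 0,"dy": -0.85,"dz": 0,"roll": 0.063,"jaw": 1}])

```text
time: 5.85
eef_pos: [0.6717, -0.085, 0.1525]
ee_rot: [0.097, 0.995, 0.0, -0.0]
wrist_force: [-0.6, -0.3, 0.2]
gripper_width: 0.0004
grasp_force: 0.0
```

Run:
```python
from h import *
s,Rm=tool(); ci=r.camera_info("wrist"); print(s["time"],s["eef_pos"],Rm.round(3),s["gripper_width"],s["grasp_force"])
im=r.read_camera("wrist")[:,:,::-1]; cv2.imwrite("pics/w2.png",im)
print(proj(ci,[[.596,-.0917,.035]]))
```

```text
5.85 [ 0.67165923 -0.08502049  0.15251624] [[-0.981  0.193 -0.   ]
 [ 0.193  0.981  0.   ]
 [ 0.     0.    -1.   ]] 0.00043802505163904437 0.0
[[258.04269108 130.95323689]]
```

View pics/w2.png

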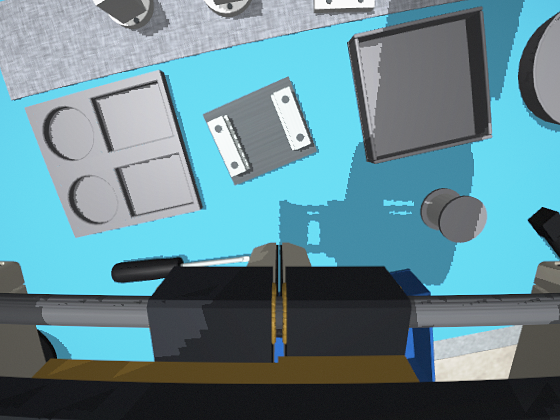

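```bash
cat >> h.py <<'E'
def gauge(im,ci,guess=(.596,-.0917,.035)):
    hsv=cv2.cvtColor(im,cv2.COLOR_BGR2HSV); g=proj(ci,[guess])[0]; out=[]
    f=np.linalg.norm(proj(ci,[np.add(guess,(.06,0,0))])[0]-g)
    for c in blobs((hsv[...,2]>150)&(hsv[...,1]<60),20,4000):
        rc=cv2.minAreaRect(cv2.convexHull(c))
        if np.linalg.norm(np.subtract(rc[0],g))<f: out.append(axis(ci,rc,.035))
    return out
E
python3 - <<'E'
from h import *
print(gauge(cv2.imread("pics/w2.png"),r.camera_info("wrist")))
im=r.read_camera("top")[:,:,::-1].copy(); cv2.imwrite("pics/top1.png",im)
print(gauge(im,r.camera_info("top")))
cv2.imwrite("pics/crop2.png",cv2.resize(im[140:305,150:420],None,fx=2.9,fy=2.9,interpolation=cv2.INTER_CUBIC))
E
```

```text
[(array([ 0.6045, -0.1256,  0.035 ]), [np.float64(0.022), np.float64(0.0609)], np.float64(11.8)), (array([ 0.5907, -0.0577,  0.035 ]), [np.float64(0.0212), np.float64(0.0616)], np.float64(11.1))]
[]
```

View pics/crop2.png

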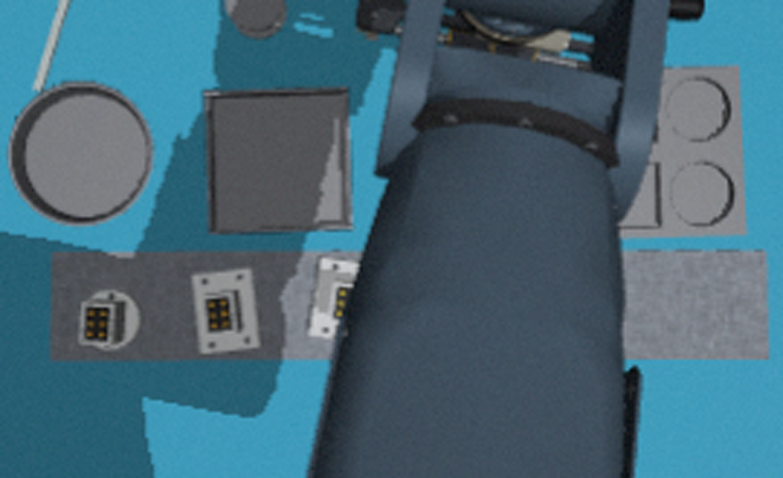

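Run:
```python
from h import *
ct=r.camera_info("top"); s,_=tool(); print(s["eef_pos"],proj(r.camera_info("wrist"),[s["eef_pos"]]))
for n in("top0","top1"): 
    for p in pins(cv2.imread(f"pics/{n}.png"),5,600,5):
        if 150<p[0][0]<420 and 200<p[0][1]<270: print(n,p[0],axis(ct,p,.064))
print(go((.4412,.2392,.152),np.pi/2))
```

```text
[ 0.67187952 -0.0856795   0.15246595] [[278.71329163 236.98579091]]
top0 (182.77999877929688, 251.0399932861328) (array([0.4403, 0.2404, 0.064 ]), [np.float64(0.0138), np.float64(0.0215)], np.float64(172.5))
top0 (356.51885986328125, 250.56602478027344) (array([ 0.4403, -0.1968,  0.064 ]), [np.float64(0.0135), np.float64(0.0213)], np.float64(15.3))
top0 (315.7538757324219, 247.96926879882812) (array([ 0.447 , -0.0942,  0.064 ]), [np.float64(0.0138), np.float64(0.0218)], np.float64(172.4))
top0 (225.0, 248.0) (array([0.4475, 0.1345, 0.064 ]), [np.float64(0.0151), np.float64(0.0201)], np.float64(0.3))
top0 (269.0, 244.0) (array([0.4572, 0.0237, 0.064 ]), [np.float64(0.0151), np.float64(0.0201)], np.float64(179.9))
top1 (182.5299835205078, 251.28997802734375) (array([0.4397, 0.241 , 0.064 ]), [np.float64(0.0149), np.float64(0.0201)], np.float64(172.5))
top1 (225.1999969482422, 247.90000915527344) (array([0.4478, 0.134 , 0.064 ]), [np.float64(0.0139), np.float64(0.0217)], np.float64(8.4))
top1 (266.78997802734375, 243.96998596191406) (array([0.4573, 0.0293, 0.064 ]), [np.float64(0.0039), np.float64(0.0206)], np.float64(171.8))
[array([2.895, 2.738, 0.005]), ('roll', np.float64(-0.0623))]
```

Emit:
apply_moves(motion=[{"dx": 0.5,"dy": 0.45,"dz": 0,"roll": 0,"jaw": 0},{"dx": 0.965,"dy": 0.913,"dz": 0,"roll": 0,"jaw": 0},{"dx": 0.965,"dy": 0.913,"dz": 0,"roll": 0,"jaw": 0},{"dx": 0.965,"dy": 0.913,"dz": 0,"roll": 0,"jaw": 0}])

```text
time: 6.35
eef_pos: [0.5934, 0.025, 0.1528]
ee_rot: [0.097, 0.995, 0.0, -0.0]
wrist_force: [0.9, -0.2, 0.3]
gripper_width: 0.0274
grasp_force: 0.0
```

Emit:
apply_moves(motion=[{"dx": 0.5,"dy": 0.45,"dz": 0,"roll": 0,"jaw": 0},{"dx": 0.965,"dy": 0.913,"dz": 0,"roll": 0,"jaw": 0},{"dx": 0.965,"dy": 0.913,"dz": 0,"roll": 0,"jaw": 0},{"dx": 0.965,"dy": 0.913,"dz": 0,"roll": 0,"jaw": 0}])

```text
time: 6.75
eef_pos: [0.5173, 0.1326, 0.1527]
ee_rot: [0.097, 0.995, 0.0, -0.0]
wrist_force: [0.8, -0.1, -1.3]
gripper_width: 0.06
grasp_force: 0.0
```

Emit:
apply_moves(motion=[{"dx": 0.5,"dy": 0.45,"dz": 0,"roll": 0,"jaw": 0},{"dx": 0.965,"dy": 0.913,"dz": 0,"roll": -0.03,"jaw": 0},{"dx": 0.965,"dy": 0.913,"dz": 0,"roll": -0.062,"jaw": 0},{"dx": 0.965,"dy": 0.913,"dz": 0,"roll": -0.062,"jaw": 0},{"dx": 0.965,"dy": 0.913,"dz": 0,"roll": -0.062,"jaw": 0},{"dx": 0.965,"dy": 0.913,"dz": 0,"roll": -0.062,"jaw": 0}])

```text
time: 7.35
eef_pos: [0.4433, 0.2378, 0.1524]
ee_rot: [0.003, 1.0, -0.0, 0.0]
wrist_force: [0.2, -0.0, -0.4]
gripper_width: 0.0928
grasp_force: 0.0
```

Run:
```python
from h import *
s,Rm=tool(); ci=r.camera_info("wrist"); print(s["time"],s["eef_pos"],s["gripper_width"])
im=r.read_camera("wrist")[:,:,::-1].copy(); cv2.imwrite("pics/w3.png",im)
for p in pins(im): print(p[0],axis(ci,p,.064))
print(go((.4412,.2392,.032),np.pi/2))
```

```text
7.35 [0.44325285 0.2377641  0.15242359] 0.0928356050977449
(467.0586242675781, 310.64935302734375) (array([0.5649, 0.4484, 0.064 ]), [np.float64(0.0322), np.float64(0.0821)], np.float64(21.6))
(91.1536865234375, 311.1549377441406) (array([0.5634, 0.0274, 0.064 ]), [np.float64(0.0353), np.float64(0.0805)], np.float64(161.4))
(67.0, 222.5) (array([0.4587, 0.0204, 0.064 ]), [np.float64(0.0149), np.float64(0.0252)], np.float64(168.8))
(173.92042541503906, 213.6220245361328) (array([0.4498, 0.1331, 0.064 ]), [np.float64(0.0146), np.float64(0.0241)], np.float64(6.7))
(279.9986572265625, 205.5262451171875) (array([0.442 , 0.2393, 0.064 ]), [np.float64(0.0147), np.float64(0.0229)], np.float64(176.5))
[array([0.02 , 0.015, 1.204]), ('roll', np.float64(-0.0019))]
```

Emit:
apply_moves(motion=[{"dx": 0.015,"dy": 0.015,"dz": 0.3,"roll": 0,"jaw": 0.2},{"dx": 0.015,"dy": 0.015,"dz": 0.6,"roll": 0,"jaw": 0.2},{"dx": 0.015,"dy": 0.015,"dz": 0.6,"roll": 0,"jaw": 0.2}])

```text
time: 7.7
eef_pos: [0.4395, 0.2385, 0.0896]
ee_rot: [0.003, 1.0, -0.001, -0.003]
wrist_force: [0.7, -0.0, 1.6]
gripper_width: 0.0761
grasp_force: 0.0
```

Emit:
apply_moves(motion=[{"dx": 0,"dy": 0,"dz": 0.3,"roll": 0,"jaw": 0.3},{"dx": 0,"dy": 0,"dz": 0.62,"roll": 0,"jaw": 0.3},{"dx": 0,"dy": 0,"dz": 0.62,"roll": 0,"jaw": 0.3},{"dx": 0,"dy": 0,"dz": 0.62,"roll": 0,"jaw": 0.6},{"dx": 0,"dy": 0,"dz": 0.62,"roll": 0,"jaw": 1},{"dx": 0,"dy": 0,"dz": 0.62,"roll": 0,"jaw": 1},{"dx": 0,"dy": 0,"dz": 0.62,"roll": 0,"jaw": 1},{"dx": 0,"dy": 0,"dz": 0.62,"roll": 0,"jaw": 1},{"dx": 0,"dy": 0,"dz": 0.62,"roll": 0,"jaw": 1},{"dx": 0,"dy": 0,"dz": 0.62,"roll": 0,"jaw": 1},{"dx": 0,"dy": 0,"dz": 0.62,"roll": 0,"jaw": 1},{"dx": 0,"dy": 0,"dz": 0.62,"roll": 0,"jaw": 1}])

```text
time: 8.9
eef_pos: [0.4407, 0.2401, 0.0304]
ee_rot: [0.002, 1.0, -0.0, -0.0]
wrist_force: [0.4, 0.6, -0.5]
gripper_width: 0.0012
grasp_force: 0.0
```

Emit:
apply_moves(motion=[{"dx": 0,"dy": 0,"dz": 0,"roll": 0,"jaw": 1},{"dx": 0,"dy": 0,"dz": 0,"roll": 0,"jaw": 1}])

```text
time: 9.1
eef_pos: [0.4407, 0.2401, 0.0304]
ee_rot: [0.002, 1.0, -0.0, -0.0]
wrist_force: [-1.1, 0.1, 0.9]
gripper_width: 0.0009
grasp_force: 0.0
```

Run:
```python
from h import *
im=r.read_camera("wrist")[:,:,::-1].copy(); im2=r.read_camera("scene")[:,:,::-1].copy()
cs=r.camera_info("scene"); s,_=tool(); g=proj(cs,[s["eef_pos"]])[0]; print(g,proj(r.camera_info("wrist"),[s["eef_pos"]]))
x,y=g.astype(int); a=cv2.resize(im2[max(0,y-75):y+75,max(0,x-70):x+70],None,fx=2.8,fy=2.8,interpolation=cv2.INTER_CUBIC)
b=im[100:380,90:470]; h=420; cv2.imwrite("pics/both.png",np.hstack([cv2.resize(a,(390,420)),cv2.resize(b,(400,420))]))
```

```text
[381.55234597 260.64096023] [[278.43497017 236.97255338]]
```

View pics/both.png

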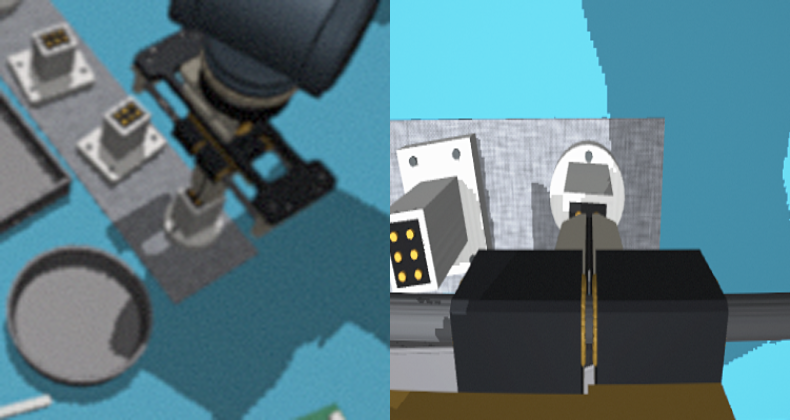

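Emit:
apply_moves(motion=[{"dx": 0,"dy": 0,"dz": 0,"roll": 0,"jaw": 0.2},{"dx": 0,"dy": 0,"dz": 0,"roll": 0,"jaw": 0.2},{"dx": 0,"dy": 0,"dz": 0,"roll": 0,"jaw": 0.2},{"dx": 0,"dy": 0,"dz": 0,"roll": 0,"jaw": 0.2},{"dx": 0,"dy": 0,"dz": 0,"roll": 0,"jaw": 0.2},{"dx": 0,"dy": 0,"dz": 0,"roll": 0,"jaw": 0.2},{"dx": 0,"dy": 0,"dz": 0,"roll": 0,"jaw": 0.2},{"dx": 0,"dy": 0,"dz": 0,"roll": 0,"jaw": 0.2},{"dx": 0,"dy": 0,"dz": 0,"roll": 0,"jaw": 0.2},{"dx": 0,"dy": 0,"dz": 0,"roll": 0,"jaw": 0.2}])

```text
time: 10.2
eef_pos: [0.4407, 0.2401, 0.0304]
ee_rot: [0.002, 1.0, 0.0, 0.0]
wrist_force: [-0.2, 0.7, 0.3]
gripper_width: 0.0731
grasp_force: 0.0
```

Run:
```python
from h import *
im=r.read_camera("wrist")[:,:,::-1].copy(); im2=r.read_camera("scene")[:,:,::-1].copy()
s,Rm=tool(); cs=r.camera_info("scene"); cw=r.camera_info("wrist"); w=s["gripper_width"]; print(w)
for sg in(1,-1):
  for z in (.03,.065):
    for col,xx in (((0,0,255),0.0),):
        P=s["eef_pos"]+Rm[:,1]*sg*w/2; P[2]=z
        for I,c in((im,cw),(im2,cs)): cv2.circle(I,tuple(int(v) for v in proj(c,[P])[0].round()),2,(0,0,255) if z<.05 else (0,255,0),-1)
a=cv2.resize(im2[185:335,310:450],(390,420)); b=cv2.resize(im[100:380,90:470],(400,420)); cv2.imwrite("pics/both2.png",np.hstack([a,b]))
```

```text
0.07409685244496575
```

View pics/both2.png

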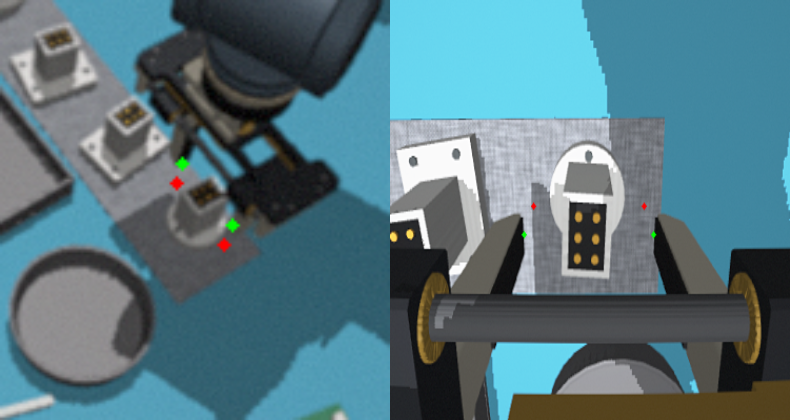

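Emit:
apply_moves(motion=[{"dx": 0,"dy": 0,"dz": 0.09,"roll": 0,"jaw": 0.2},{"dx": 0,"dy": 0,"dz": 0.18,"roll": 0,"jaw": 0.2},{"dx": 0,"dy": 0,"dz": 0.18,"roll": 0,"jaw": 0.4},{"dx": 0,"dy": 0,"dz": 0.18,"roll": 0,"jaw": 1},{"dx": 0,"dy": 0,"dz": 0.18,"roll": 0,"jaw": 1},{"dx": 0,"dy": 0,"dz": 0.18,"roll": 0,"jaw": 1},{"dx": 0,"dy": 0,"dz": 0.18,"roll": 0,"jaw": 1},{"dx": 0,"dy": 0,"dz": 0.18,"roll": 0,"jaw": 1},{"dx": 0,"dy": 0,"dz": 0.18,"roll": 0,"jaw": 1},{"dx": 0,"dy": 0,"dz": 0.18,"roll": 0,"jaw": 1},{"dx": 0,"dy": 0,"dz": 0.18,"roll": 0,"jaw": 1},{"dx": 0,"dy": 0,"dz": 0.18,"roll": 0,"jaw": 1}])

```text
time: 11.5
eef_pos: [0.4408, 0.2401, 0.0125]
ee_rot: [0.002, 1.0, -0.0, 0.0]
wrist_force: [0.4, -1.8, 2.0]
gripper_width: 0.0279
grasp_force: 29.6
```

Run:
```python
from h import *
im=r.read_camera("wrist")[:,:,::-1].copy(); im2=r.read_camera("scene")[:,:,::-1].copy()
a=cv2.resize(im2[185:335,310:450],(390,420)); b=cv2.resize(im[100:380,90:470],(400,420)); cv2.imwrite("pics/both3.png",np.hstack([a,b]))
```

```text
(no output)
```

View pics/both3.png

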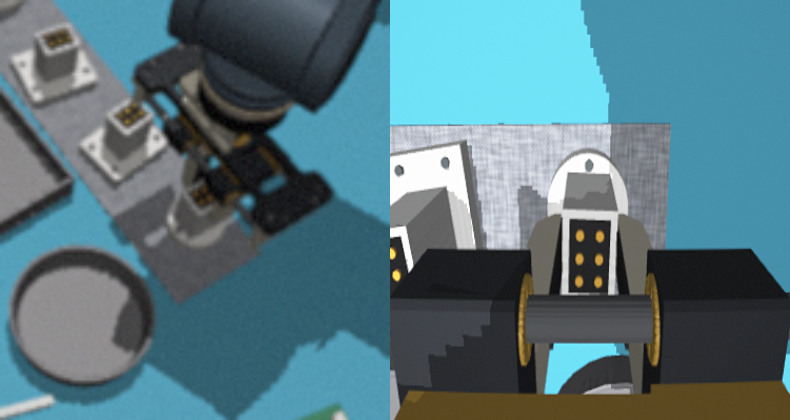

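Emit:
apply_moves(motion=[{"dx": 0,"dy": 0,"dz": -0.1,"roll": 0,"jaw": 1},{"dx": 0,"dy": 0,"dz": -0.3,"roll": 0,"jaw": 1},{"dx": 0,"dy": 0,"dz": -0.6,"roll": 0,"jaw": 1},{"dx": 0,"dy": 0,"dz": -0.8,"roll": 0,"jaw": 1},{"dx": 0,"dy": 0,"dz": -0.8,"roll": 0,"jaw": 1},{"dx": 0,"dy": 0,"dz": -0.8,"roll": 0,"jaw": 1}])

```text
time: 12.2
eef_pos: [0.4405, 0.2401, 0.0922]
ee_rot: [0.002, 1.0, 0.0, 0.0]
wrist_force: [0.2, -0.9, -1.6]
gripper_width: 0.0278
grasp_force: 29.6
```

Run:
```python
from h import *
print(go((.597,-.0917,.0925),np.radians(101.4)))
```

```text
[array([-1.578e+00, -3.312e+00, -3.000e-03]), ('roll', np.float64(-0.0645))]
```

Emit:
apply_moves(motion=[{"dx": -0.15,"dy": -0.3,"dz": 0,"roll": 0,"jaw": 1},{"dx": -0.3,"dy": -0.6,"dz": 0,"roll": 0,"jaw": 1},{"dx": -0.395,"dy": -0.828,"dz": 0,"roll": 0,"jaw": 1}])

```text
time: 12.5
eef_pos: [0.4797, 0.1557, 0.091]
ee_rot: [0.002, 1.0, -0.0, -0.001]
wrist_force: [0.2, 0.6, -1.9]
gripper_width: 0.0278
grasp_force: 29.6
```

Emit:
apply_moves(motion=[{"dx": -0.15,"dy": -0.3,"dz": 0,"roll": 0,"jaw": 1},{"dx": -0.3,"dy": -0.6,"dz": 0,"roll": 0,"jaw": 1},{"dx": -0.395,"dy": -0.828,"dz": 0,"roll": 0,"jaw": 1}])

```text
time: 12.8
eef_pos: [0.519, 0.0725, 0.0909]
ee_rot: [0.002, 1.0, -0.0, -0.001]
wrist_force: [-0.4, 0.8, -1.6]
gripper_width: 0.0276
grasp_force: 29.6
```

Emit:
apply_moves(motion=[{"dx": -0.15,"dy": -0.3,"dz": 0,"roll": 0,"jaw": 1},{"dx": -0.3,"dy": -0.6,"dz": 0,"roll": 0,"jaw": 1},{"dx": -0.395,"dy": -0.828,"dz": 0,"roll": 0,"jaw": 1}])

```text
time: 13.1
eef_pos: [0.5582, -0.0104, 0.0908]
ee_rot: [0.002, 1.0, 0.0, -0.001]
wrist_force: [0.2, -0.1, -1.3]
gripper_width: 0.028
grasp_force: 29.6
```

Emit:
apply_moves(motion=[{"dx": -0.15,"dy": -0.3,"dz": 0,"roll": 0,"jaw": 1},{"dx": -0.3,"dy": -0.6,"dz": 0,"roll": -0.03,"jaw": 1},{"dx": -0.393,"dy": -0.828,"dz": 0,"roll": -0.0645,"jaw": 1},{"dx": -0.393,"dy": -0.828,"dz": 0,"roll": -0.0645,"jaw": 1},{"dx": -0.393,"dy": -0.828,"dz": 0,"roll": -0.0645,"jaw": 1},{"dx": -0.393,"dy": -0.828,"dz": 0,"roll": -0.0645,"jaw": 1},{"dx": -0.393,"dy": -0.828,"dz": 0,"roll": -0.0645,"jaw": 1}])

```text
time: 13.8
eef_pos: [0.5968, -0.0907, 0.0921]
ee_rot: [-0.099, 0.995, 0.0, -0.0]
wrist_force: [-0.1, 0.1, -0.9]
gripper_width: 0.0278
grasp_force: 29.6
```

Run:
```python
from h import *
s,_=tool(); print(s["eef_pos"],go((.597,-.0917,.0925),np.radians(101.4)),s["gripper_width"],s["wrist_force"])
im=r.read_camera("wrist")[:,:,::-1].copy(); ci=r.camera_info("wrist"); print(gauge(im,ci)); print([(p[0],axis(ci,p,.142)) for p in pins(im)])
im2=r.read_camera("scene")[:,:,::-1].copy(); g=proj(r.camera_info("scene"),[(.597,-.0917,.06)])[0].astype(int); x,y=g
a=cv2.resize(im2[y-70:y+70,x-65:x+65],(390,420)); b=cv2.resize(im[60:340,90:470],(400,420)); cv2.imwrite("pics/both4.png",np.hstack([a,b]))
```

```text
[ 0.59683857 -0.0907057   0.09209994] [array([ 0.   , -0.01 , -0.004]), ('roll', np.float64(0.0))] 0.027846043582133165 [-0.14236205  0.08782301 -0.89428908]
[]
[((339.4707946777344, 312.9738464355469), (array([ 0.6191, -0.0499,  0.142 ]), [np.float64(0.0073), np.float64(0.0404)], np.float64(17.8))), ((217.86688232421875, 312.5255126953125), (array([ 0.6328, -0.1191,  0.142 ]), [np.float64(0.0074), np.float64(0.0408)], np.float64(6.3))), ((288.4994201660156, 272.0172119140625), (array([ 0.5989, -0.0845,  0.142 ]), [np.float64(0.0044), np.float64(0.0231)], np.float64(9.9))), ((270.0, 272.0), (array([ 0.601 , -0.0945,  0.142 ]), [np.float64(0.0043), np.float64(0.0231)], np.float64(11.2))), ((472.1023864746094, 73.77804565429688), (array([ 0.4804, -0.0192,  0.142 ]), [np.float64(0.01), np.float64(0.015)], np.float64(170.8))), ((314.8390197753906, 19.751222610473633), (array([ 0.4739, -0.0985,  0.142 ]), [np.float64(0.0098), np.float64(0.0161)], np.float64(179.2)))]
```

View pics/both4.png

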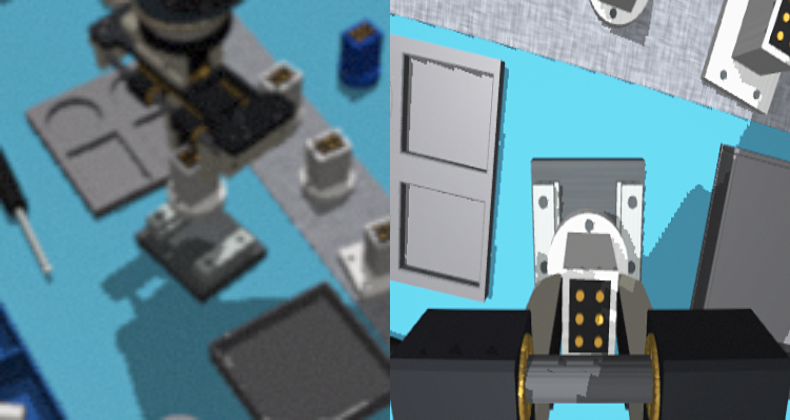

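Emit:
apply_moves(motion=[{"dx": 0,"dy": -0.01,"dz": 0.2,"roll": 0,"jaw": 1},{"dx": 0,"dy": -0.01,"dz": 0.4,"roll": 0,"jaw": 1},{"dx": 0,"dy": -0.01,"dz": 0.44,"roll": 0,"jaw": 1},{"dx": 0,"dy": -0.01,"dz": 0.44,"roll": 0,"jaw": 1},{"dx": 0,"dy": -0.01,"dz": 0.46,"roll": 0,"jaw": 1},{"dx": 0,"dy": -0.01,"dz": 0.47,"roll": 0,"jaw": 1},{"dx": 0,"dy": -0.01,"dz": 0.48,"roll": 0,"jaw": 1},{"dx": 0,"dy": -0.01,"dz": 0.49,"roll": 0,"jaw": 1}])

```text
time: 14.7
eef_pos: [0.5979, -0.0927, 0.0441]
ee_rot: [-0.099, 0.995, -0.0, 0.001]
wrist_force: [-0.9, 1.7, 6.0]
gripper_width: 0.0282
grasp_force: 29.7
```

Emit:
apply_moves(motion=[{"dx": 0,"dy": 0.01,"dz": -0.02,"roll": 0,"jaw": 1},{"dx": 0,"dy": 0.01,"dz": -0.02,"roll": 0,"jaw": 1},{"dx": 0,"dy": 0.01,"dz": 0,"roll": 0,"jaw": 1},{"dx": 0,"dy": 0.01,"dz": 0.02,"roll": 0,"jaw": 1},{"dx": 0,"dy": 0.01,"dz": 0.03,"roll": 0,"jaw": 1},{"dx": 0,"dy": 0.01,"dz": 0.04,"roll": 0,"jaw": 1}])

```text
time: 15.3
eef_pos: [0.5972, -0.0917, 0.0392]
ee_rot: [-0.099, 0.995, 0.0, -0.0]
wrist_force: [-1.1, -0.9, -0.4]
gripper_width: 0.0276
grasp_force: 29.6
```

Emit:
apply_moves(motion=[{"dx": 0,"dy": 0,"dz": 0.02,"roll": 0,"jaw": 1},{"dx": 0,"dy": 0,"dz": 0.035,"roll": 0,"jaw": 1},{"dx": 0,"dy": 0,"dz": 0.045,"roll": 0,"jaw": 1},{"dx": 0,"dy": 0,"dz": 0.05,"roll": 0,"jaw": 1},{"dx": 0,"dy": 0,"dz": 0.05,"roll": 0,"jaw": 1}])

```text
time: 15.8
eef_pos: [0.5976, -0.0917, 0.0351]
ee_rot: [-0.099, 0.995, -0.0, 0.0]
wrist_force: [-1.8, 0.3, 5.0]
gripper_width: 0.028
grasp_force: 29.5
```

Emit:
apply_moves(motion=[{"dx": 0,"dy": 0,"dz": 0,"roll": 0,"jaw": 1},{"dx": 0,"dy": 0,"dz": 0,"roll": 0,"jaw": 1},{"dx": 0,"dy": 0,"dz": -0.1,"roll": 0,"jaw": 1},{"dx": 0,"dy": 0,"dz": -0.3,"roll": 0,"jaw": 1},{"dx": 0,"dy": 0,"dz": -0.6,"roll": 0,"jaw": 1},{"dx": -0.05,"dy": -0.3,"dz": -0.6,"roll": 0,"jaw": 1},{"dx": -0.1,"dy": -0.6,"dz": -0.6,"roll": 0,"jaw": 1},{"dx": -0.145,"dy": -0.86,"dz": -0.6,"roll": 0,"jaw": 1}])

```text
time: 16.6
eef_pos: [0.629, -0.1743, 0.0953]
ee_rot: [-0.099, 0.995, -0.0, 0.0]
wrist_force: [1.7, -0.2, -1.8]
gripper_width: 0.0279
grasp_force: 29.6
```

Emit:
apply_moves(motion=[{"dx": -0.05,"dy": -0.3,"dz": 0,"roll": 0.03,"jaw": 1},{"dx": -0.1,"dy": -0.6,"dz": 0,"roll": 0.058,"jaw": 1},{"dx": -0.145,"dy": -0.86,"dz": 0,"roll": 0.058,"jaw": 1},{"dx": -0.145,"dy": -0.86,"dz": 0,"roll": 0.058,"jaw": 1},{"dx": -0.145,"dy": -0.86,"dz": 0,"roll": 0.058,"jaw": 1},{"dx": -0.145,"dy": -0.86,"dz": 0,"roll": 0.058,"jaw": 1}])

```text
time: 17.2
eef_pos: [0.6594, -0.2536, 0.0946]
ee_rot: [-0.009, 1.0, 0.0, -0.0]
wrist_force: [0.1, -0.7, -1.7]
gripper_width: 0.0276
grasp_force: 29.6
```

Run:
```python
from h import *
s,_=tool(); print(s["eef_pos"],s["ee_rot"],s["gripper_width"],s["grasp_force"])
im=r.read_camera("wrist")[:,:,::-1].copy(); ci=r.camera_info("wrist")
cv2.imwrite("pics/w4.png",im); np.save("w4ci.npy",ci,allow_pickle=True)
hsv=cv2.cvtColor(im,cv2.COLOR_BGR2HSV); m=(hsv[...,1]<60)&(hsv[...,2]>90)
for c in blobs(m,300,90000):
    print(cv2.contourArea(c),np.round(cv2.minAreaRect(c)[0]),axis(ci,cv2.minAreaRect(c),.014))
cv2.imwrite("pics/w4c.png",np.hstack([im[0:300,130:530],cv2.cvtColor(m[0:300,130:530].astype(np.uint8)*255,cv2.COLOR_GRAY2BGR)]))
```

```text
[ 0.65943805 -0.25360541  0.09456433] [-8.67382248e-03  9.99962350e-01  1.68602948e-04 -1.86995100e-04] 0.02759140236910529 29.574337005615234
1237.5 [253. 329.] (array([ 0.7955, -0.2787,  0.014 ]), [np.float64(0.061), np.float64(0.0635)], np.float64(91.2))
2844.5 [ 62. 337.] (array([ 0.8162, -0.4958,  0.014 ]), [np.float64(0.0695), np.float64(0.1049)], np.float64(178.9))
1235.0 [508. 141.] (array([ 0.5907, -0.039 ,  0.014 ]), [np.float64(0.0174), np.float64(0.0675)], np.float64(11.7))
2417.5 [432. 147.] (array([ 0.5988, -0.1115,  0.014 ]), [np.float64(0.056), np.float64(0.082)], np.float64(14.2))
34802.0 [273. 171.] (array([ 0.6347, -0.2594,  0.014 ]), [np.float64(0.1589), np.float64(0.24)], np.float64(5.6))
14664.0 [358.  24.] (array([ 0.4929, -0.185 ,  0.014 ]), [np.float64(0.0388), np.float64(0.3465)], np.float64(92.1))
2049.5 [41. 29.] (array([ 0.5016, -0.464 ,  0.014 ]), [np.float64(0.0466), np.float64(0.075)], np.float64(87.8))
```

View pics/w4c.png

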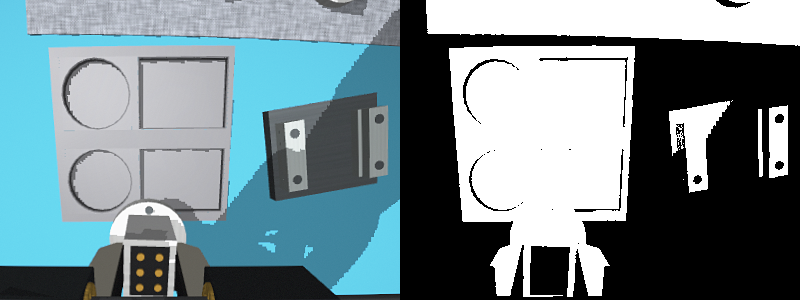

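Run:
```python
from h import *
ci=np.load("w4ci.npy",allow_pickle=True).item(); im=cv2.imread("pics/w4.png")
def f(l,z=.014):
    P=plane(ci,np.float64(l)+[130,0],z); return P[:,:2].round(4)
print("tray",f([(49,47.5),(235,46.5),(226,221),(64,221)]), f([(49,47.5),(235,46.5),(226,221),(64,221)]).mean(0))
print("R near l,r,t,b",f([(62.5,94),(131,94),(96,58.5),(96,128.5)]).tolist())
print("R far",f([(69,180),(132,180),(100,149),(100,212)]).tolist())
print("L near",f([(138,93),(224.5,93),(181,58),(181,128.5)]).tolist())
print("L far",f([(140,180),(222,180),(181,150),(181,211)]).tolist())
# tray outline from mask: sides fit
hsv=cv2.cvtColor(im,cv2.COLOR_BGR2HSV); m=(hsv[...,1]<60)&(hsv[...,2]>90)
L=[];Rr=[]
for y in range(60,190,5):
    row=np.where(m[y,150:375])[0]+150; L.append((row[0]-.5,y)); Rr.append((row[-1]+.5,y))
a=plane(ci,L,.014);b=plane(ci,Rr,.014)
for q in(a,b): k=np.polyfit(q[:,0],q[:,1],1); print("side",np.degrees(np.arctan(k[0])).round(2),np.polyval(k,.59).round(4))
T=[(x,np.where(m[40:70,x])[0][0]+39.5) for x in range(190,350,8)]; q=plane(ci,T,.014); k=np.polyfit(q[:,1],q[:,0],1); print("near edge",np.degrees(np.arctan(k[0])).round(2),np.polyval(k,-.26).round(4))
```

```text
tray [[ 0.5179 -0.3415]
 [ 0.5143 -0.1818]
 [ 0.6703 -0.1774]
 [ 0.6732 -0.3358]] [ 0.593925 -0.259125]
R near l,r,t,b [[0.5559, -0.3314], [0.5552, -0.2708], [0.5264, -0.3011], [0.5853, -0.3023]]
R far [[0.6327, -0.329], [0.6317, -0.2695], [0.6035, -0.299], [0.6635, -0.3003]]
L near [[0.5543, -0.2646], [0.5526, -0.1882], [0.5248, -0.2278], [0.5839, -0.2254]]
L far [[0.6316, -0.2619], [0.6301, -0.1846], [0.6031, -0.2246], [0.661, -0.222]]
side 1.66 -0.3402
side 1.48 -0.1801
near edge -1.41 0.5155
```

Emit:
apply_moves(motion=[{"dx": 0.13,"dy": -0.23,"dz": 0,"roll": 0,"jaw": 1},{"dx": 0.272,"dy": -0.46,"dz": 0,"roll": 0,"jaw": 1},{"dx": 0.272,"dy": -0.46,"dz": 0.3,"roll": 0,"jaw": 1},{"dx": 0.272,"dy": -0.46,"dz": 0.5,"roll": 0,"jaw": 1},{"dx": 0.272,"dy": -0.46,"dz": 0.6,"roll": 0,"jaw": 1},{"dx": 0.272,"dy": -0.46,"dz": 0.6,"roll": 0,"jaw": 1},{"dx": 0.272,"dy": -0.46,"dz": 0.6,"roll": 0,"jaw": 1}])

```text
time: 17.95
eef_pos: [0.6339, -0.3008, 0.0355]
ee_rot: [-0.009, 1.0, -0.0, 0.001]
wrist_force: [0.2, -0.1, -1.7]
gripper_width: 0.0281
grasp_force: 29.6
```

Emit:
apply_moves(motion=[{"dx": 0,"dy": 0,"dz": 0.04,"roll": 0,"jaw": 1},{"dx": 0,"dy": 0,"dz": 0.08,"roll": 0,"jaw": 1},{"dx": 0,"dy": 0,"dz": 0.12,"roll": 0,"jaw": 1},{"dx": 0,"dy": 0,"dz": 0.16,"roll": 0,"jaw": 1},{"dx": 0,"dy": 0,"dz": 0.18,"roll": 0,"jaw": 1},{"dx": 0,"dy": 0,"dz": 0.18,"roll": 0,"jaw": 1}])

```text
time: 18.55
eef_pos: [0.6331, -0.3009, 0.016]
ee_rot: [-0.008, 1.0, 0.0, -0.0]
wrist_force: [-0.3, -0.1, -1.0]
gripper_width: 0.0278
grasp_force: 29.6
```

Emit:
apply_moves(motion=[{"dx": 0,"dy": 0,"dz": 0,"roll": 0,"jaw": 0.5},{"dx": 0,"dy": 0,"dz": 0,"roll": 0,"jaw": 0.5},{"dx": 0,"dy": 0,"dz": 0,"roll": 0,"jaw": 0.5},{"dx": 0,"dy": 0,"dz": 0,"roll": 0,"jaw": 0.5},{"dx": 0,"dy": 0,"dz": -0.1,"roll": 0,"jaw": 0.5},{"dx": 0,"dy": 0,"dz": -0.4,"roll": 0,"jaw": 0.5},{"dx": 0,"dy": 0,"dz": -0.8,"roll": 0,"jaw": 0.5},{"dx": 0,"dy": 0,"dz": -0.8,"roll": 0,"jaw": 0.5},{"dx": 0,"dy": 0,"dz": -0.8,"roll": 0,"jaw": 0.5},{"dx": 0,"dy": 0,"dz": -0.8,"roll": 0,"jaw": 0.5}])

```text
time: 19.55
eef_pos: [0.6328, -0.3007, 0.0957]
ee_rot: [-0.008, 1.0, 0.0, -0.001]
wrist_force: [-0.6, 0.8, -0.2]
gripper_width: 0.0467
grasp_force: 0.0
```

Run:
```python
from h import *
s,_=tool();im=r.read_camera("wrist")[:,:,::-1].copy(); ci=r.camera_info("wrist"); print(s["eef_pos"])
for p in pins(im):
    if 50<cv2.contourArea(cv2.boxPoints(p))<700: print(p[0],axis(ci,p,.064+.003))
print(go((.4488,.1337,.1),np.radians(97)))
```

```text
[ 0.63277089 -0.30069937  0.09573932]
(277.51129150390625, 227.2396240234375) (array([ 0.6346, -0.3013,  0.067 ]), [np.float64(0.0143), np.float64(0.0227)], np.float64(178.1))
[array([ 1.766,  4.373, -0.039]), ('roll', np.float64(-0.0336))]
```

Emit:
apply_moves(motion=[{"dx": 0.18,"dy": 0.44,"dz": 0,"roll": 0,"jaw": 0.2},{"dx": 0.353,"dy": 0.875,"dz": 0,"roll": 0,"jaw": 0.2},{"dx": 0.353,"dy": 0.875,"dz": 0,"roll": 0,"jaw": 0.2}])

```text
time: 19.9
eef_pos: [0.5938, -0.2095, 0.095]
ee_rot: [-0.01, 1.0, 0.001, -0.002]
wrist_force: [0.6, -0.5, 0.5]
gripper_width: 0.0662
grasp_force: 0.0
```

Emit:
apply_moves(motion=[{"dx": 0.18,"dy": 0.44,"dz": 0,"roll": 0,"jaw": 0.2},{"dx": 0.353,"dy": 0.875,"dz": 0,"roll": 0,"jaw": 0.2},{"dx": 0.353,"dy": 0.875,"dz": 0,"roll": 0,"jaw": 0.2}])

```text
time: 20.2
eef_pos: [0.5576, -0.1235, 0.0956]
ee_rot: [-0.01, 1.0, 0.001, -0.002]
wrist_force: [0.8, -0.4, -0.1]
gripper_width: 0.0744
grasp_force: 0.0
```

Emit:
apply_moves(motion=[{"dx": 0.18,"dy": 0.44,"dz": 0,"roll": 0,"jaw": 0.2},{"dx": 0.353,"dy": 0.875,"dz": 0,"roll": 0,"jaw": 0.2},{"dx": 0.353,"dy": 0.875,"dz": 0,"roll": 0,"jaw": 0.2}])

```text
time: 20.5
eef_pos: [0.5212, -0.0373, 0.0958]
ee_rot: [-0.01, 1.0, 0.0, -0.001]
wrist_force: [-0.0, -1.0, -0.7]
gripper_width: 0.074
grasp_force: 0.0
```

Emit:
apply_moves(motion=[{"dx": 0.18,"dy": 0.44,"dz": 0,"roll": 0,"jaw": 0.2},{"dx": 0.353,"dy": 0.875,"dz": 0,"roll": 0,"jaw": 0.2},{"dx": 0.353,"dy": 0.875,"dz": 0,"roll": 0,"jaw": 0.2}])

```text
time: 20.8
eef_pos: [0.4849, 0.0492, 0.096]
ee_rot: [-0.01, 1.0, 0.0, -0.001]
wrist_force: [-0.6, -0.4, -0.1]
gripper_width: 0.0741
grasp_force: 0.0
```

Emit:
apply_moves(motion=[{"dx": 0.18,"dy": 0.44,"dz": 0,"roll": 0,"jaw": 0.2},{"dx": 0.353,"dy": 0.875,"dz": 0,"roll": 0,"jaw": 0.2},{"dx": 0.353,"dy": 0.875,"dz": 0,"roll": -0.034,"jaw": 0.2},{"dx": 0.353,"dy": 0.875,"dz": 0,"roll": -0.034,"jaw": 0.2},{"dx": 0.353,"dy": 0.875,"dz": 0,"roll": -0.034,"jaw": 0.2}])

```text
time: 21.3
eef_pos: [0.4504, 0.1326, 0.0963]
ee_rot: [-0.06, 0.998, -0.0, 0.0]
wrist_force: [-0.2, 0.5, -0.5]
gripper_width: 0.0742
grasp_force: 0.0
```

```bash
cat >> h.py <<'E'
def see(guess,z=.064,rad=.05):
    s,_=tool(); im=r.read_camera("wrist")[:,:,::-1].copy(); ci=r.camera_info("wrist")
    print(s["time"],s["eef_pos"].round(4),s["gripper_width"].round(4),s["wrist_force"].round(1))
    for p in pins(im):
        a=axis(ci,p,z)
        if np.linalg.norm(a[0][:2]-guess)<rad and a[1][1]<.04: print(p[0],a)
    return im,ci
E
python3 - <<'E'
from h import *
see((.449,.1335)); print(go((.4488,.1337,.006),np.radians(97)))
E
```

```text
Traceback (most recent call last):
  File "h.py", line 49, in see
    print(s["time"],s["eef_pos"].round(4),s["gripper_width"].round(4),s["wrist_force"].round(1))
                                          ^^^^^^^^^^^^^^^^^^^^^^^^
AttributeError: 'float' object has no attribute 'round'
```

```bash
sed -i 's/s\["gripper_width"\].round(4)/round(s["gripper_width"],4)/' h.py
python3 - <<'E'
from h import *
see((.449,.1335)); print(go((.4488,.1337,.006),np.radians(97)))
E
```

```text
21.35 [0.4503 0.1325 0.0963] 0.0741 [-0.2 -0.2  0.4]
(280.0, 223.0) (array([0.4497, 0.1339, 0.064 ]), [np.float64(0.0144), np.float64(0.022)], np.float64(7.4))
[array([0.013, 0.013, 0.903]), ('roll', np.float64(-0.0007))]
```

Emit:
apply_moves(motion=[{"dx": 0.01,"dy": 0.013,"dz": 0.3,"roll": 0,"jaw": 0.2},{"dx": 0.01,"dy": 0.013,"dz": 0.6,"roll": 0,"jaw": 0.2},{"dx": 0.01,"dy": 0.013,"dz": 0.8,"roll": 0,"jaw": 0.2},{"dx": 0.01,"dy": 0.013,"dz": 0.9,"roll": 0,"jaw": 0.2},{"dx": 0.01,"dy": 0.013,"dz": 0.9,"roll": 0,"jaw": 0.3},{"dx": 0.01,"dy": 0.013,"dz": 0.9,"roll": 0,"jaw": 0.5},{"dx": 0.01,"dy": 0.013,"dz": 0.9,"roll": 0,"jaw": 1},{"dx": 0.01,"dy": 0.013,"dz": 0.9,"roll": 0,"jaw": 1},{"dx": 0.01,"dy": 0.013,"dz": 0.9,"roll": 0,"jaw": 1},{"dx": 0.01,"dy": 0.013,"dz": 0.9,"roll": 0,"jaw": 1},{"dx": 0.01,"dy": 0.013,"dz": 0.9,"roll": 0,"jaw": 1},{"dx": 0.01,"dy": 0.013,"dz": 0.9,"roll": 0,"jaw": 1}])

```text
time: 22.6
eef_pos: [0.4485, 0.1347, 0.0067]
ee_rot: [-0.062, 0.998, -0.0, 0.0]
wrist_force: [-0.7, -1.8, 4.1]
gripper_width: 0.0279
grasp_force: 30.0
```

Emit:
apply_moves(motion=[{"dx": 0,"dy": 0,"dz": 0,"roll": 0,"jaw": 1},{"dx": 0,"dy": 0,"dz": 0,"roll": 0,"jaw": 1},{"dx": 0,"dy": 0,"dz": -0.1,"roll": 0,"jaw": 1},{"dx": 0,"dy": 0,"dz": -0.3,"roll": 0,"jaw": 1},{"dx": 0,"dy": 0,"dz": -0.6,"roll": 0,"jaw": 1},{"dx": 0,"dy": 0,"dz": -0.8,"roll": 0,"jaw": 1},{"dx": 0,"dy": 0,"dz": -0.8,"roll": 0,"jaw": 1},{"dx": 0,"dy": 0,"dz": -0.8,"roll": 0,"jaw": 1}])

```text
time: 23.4
eef_pos: [0.448, 0.1347, 0.0861]
ee_rot: [-0.062, 0.998, 0.0, -0.0]
wrist_force: [0.3, -0.0, -2.4]
gripper_width: 0.0278
grasp_force: 30.0
```

Run:
```python
from h import *
print(go((.597,-.0917,.086),np.radians(101.4)))
```

```text
[array([-1.199e+00, -2.430e+00,  1.000e-03]), ('roll', np.float64(-0.024))]
```

Emit:
apply_moves(motion=[{"dx": -0.15,"dy": -0.3,"dz": 0,"roll": 0,"jaw": 1},{"dx": -0.3,"dy": -0.6,"dz": 0,"roll": 0,"jaw": 1},{"dx": -0.4,"dy": -0.81,"dz": 0,"roll": 0,"jaw": 1}])

```text
time: 23.7
eef_pos: [0.498, 0.0579, 0.0849]
ee_rot: [-0.062, 0.998, -0.0, -0.001]
wrist_force: [-0.6, 0.4, -1.7]
gripper_width: 0.0277
grasp_force: 30.0
```

Emit:
apply_moves(motion=[{"dx": -0.15,"dy": -0.3,"dz": 0,"roll": 0,"jaw": 1},{"dx": -0.3,"dy": -0.6,"dz": 0,"roll": 0,"jaw": 1},{"dx": -0.4,"dy": -0.81,"dz": 0,"roll": 0,"jaw": 1}])

```text
time: 24.0
eef_pos: [0.5477, -0.0178, 0.0846]
ee_rot: [-0.061, 0.998, 0.0, -0.001]
wrist_force: [-0.4, -0.3, -2.9]
gripper_width: 0.0275
grasp_force: 30.0
```

Emit:
apply_moves(motion=[{"dx": -0.15,"dy": -0.3,"dz": 0,"roll": 0,"jaw": 1},{"dx": -0.3,"dy": -0.6,"dz": 0,"roll": -0.0245,"jaw": 1},{"dx": -0.4,"dy": -0.81,"dz": 0,"roll": -0.0245,"jaw": 1},{"dx": -0.4,"dy": -0.81,"dz": 0,"roll": -0.0245,"jaw": 1},{"dx": -0.4,"dy": -0.81,"dz": 0,"roll": -0.0245,"jaw": 1},{"dx": -0.4,"dy": -0.81,"dz": 0,"roll": -0.0245,"jaw": 1}])

```text
time: 24.6
eef_pos: [0.5964, -0.0907, 0.0855]
ee_rot: [-0.1, 0.995, 0.0, -0.001]
wrist_force: [-0.3, 0.2, -2.3]
gripper_width: 0.0279
grasp_force: 30.0
```

Emit:
apply_moves(motion=[{"dx": 0,"dy": 0,"dz": 0.2,"roll": 0,"jaw": 1},{"dx": 0,"dy": 0,"dz": 0.4,"roll": 0,"jaw": 1},{"dx": 0,"dy": 0,"dz": 0.4,"roll": 0,"jaw": 1},{"dx": 0,"dy": 0,"dz": 0.4,"roll": 0,"jaw": 1},{"dx": 0,"dy": 0,"dz": 0.4,"roll": 0,"jaw": 1}])

```text
time: 25.1
eef_pos: [0.5979, -0.0915, 0.0476]
ee_rot: [-0.1, 0.995, -0.0, 0.001]
wrist_force: [0.3, -0.3, -1.9]
gripper_width: 0.028
grasp_force: 30.0
```

Run:
```python
from h import *
s,_=tool(); print(s["eef_pos"],s["wrist_force"],go((.597,-.0917,.030),np.radians(101.45)))
```

```text
[ 0.5978937  -0.0914731   0.04755583] [ 0.28264579 -0.30659249 -1.89361023] [array([ 0.009, -0.   ,  0.176]), ('roll', np.float64(0.0003))]
```

Emit:
apply_moves(motion=[{"dx": 0,"dy": 0,"dz": 0.06,"roll": 0,"jaw": 1},{"dx": 0,"dy": 0,"dz": 0.08,"roll": 0,"jaw": 1},{"dx": 0,"dy": 0,"dz": 0.1,"roll": 0,"jaw": 1},{"dx": 0,"dy": 0,"dz": 0.11,"roll": 0,"jaw": 1},{"dx": 0,"dy": 0,"dz": 0.12,"roll": 0,"jaw": 1}])

```text
time: 25.6
eef_pos: [0.5974, -0.0917, 0.0344]
ee_rot: [-0.1, 0.995, 0.0, 0.0]
wrist_force: [-0.4, -0.3, -1.0]
gripper_width: 0.0278
grasp_force: 30.0
```

Emit:
apply_moves(motion=[{"dx": 0,"dy": 0,"dz": 0.03,"roll": 0,"jaw": 1},{"dx": 0,"dy": 0,"dz": 0.045,"roll": 0,"jaw": 1},{"dx": 0,"dy": 0,"dz": 0.055,"roll": 0,"jaw": 1},{"dx": 0,"dy": 0,"dz": 0.06,"roll": 0,"jaw": 1},{"dx": 0,"dy": 0,"dz": 0.06,"roll": 0,"jaw": 1},{"dx": 0,"dy": 0,"dz": 0.06,"roll": 0,"jaw": 1},{"dx": 0,"dy": 0,"dz": 0.06,"roll": 0,"jaw": 1}])

```text
time: 26.3
eef_pos: [0.5975, -0.0918, 0.0295]
ee_rot: [-0.1, 0.995, -0.0, 0.0]
wrist_force: [-4.3, 0.6, 8.9]
gripper_width: 0.0278
grasp_force: 30.0
```

Emit:
apply_moves(motion=[{"dx": 0,"dy": 0,"dz": -0.1,"roll": 0,"jaw": 1},{"dx": 0,"dy": 0,"dz": -0.3,"roll": 0,"jaw": 1},{"dx": 0,"dy": 0,"dz": -0.6,"roll": 0,"jaw": 1},{"dx": 0,"dy": 0,"dz": -0.6,"roll": 0,"jaw": 1},{"dx": 0,"dy": 0,"dz": -0.6,"roll": 0,"jaw": 1}])

```text
time: 26.8
eef_pos: [0.5974, -0.0917, 0.0886]
ee_rot: [-0.1, 0.995, -0.0, 0.0]
wrist_force: [0.4, 0.4, -1.9]
gripper_width: 0.0275
grasp_force: 30.0
```

Run:
```python
from h import *
s,_=tool(); print(s["qpos"]); see((.597,-.0917),s["eef_pos"][2]-.0047+.062+.003); print(go((.6311,-.225,.09),np.radians(1.5)))
```

```text
[-2.29278042e-01  5.52085072e-01  1.58799021e+00  9.90110234e-06
  1.00072233e+00 -2.00053722e+00]
26.8 [ 0.5974 -0.0917  0.0886] 0.0275 [ 0.4  0.4 -1.9]
(339.30462646484375, 312.9830627441406) (array([ 0.612 , -0.0548,  0.1489]), [np.float64(0.0065), np.float64(0.0373)], np.float64(17.9))
(218.41232299804688, 312.5784912109375) (array([ 0.6247, -0.1185,  0.1489]), [np.float64(0.0068), np.float64(0.0378)], np.float64(5.2))
(289.0, 276.5) (array([ 0.5959, -0.086 ,  0.1489]), [np.float64(0.004), np.float64(0.0221)], np.float64(12.3))
(269.0, 276.5) (array([ 0.5979, -0.096 ,  0.1489]), [np.float64(0.004), np.float64(0.0221)], np.float64(11.2))
[array([-0.07 , -1.376, -0.024]), ('roll', np.float64(-0.4445))]
```

Emit:
apply_moves(motion=[{"dx": -0.02,"dy": -0.3,"dz": 0,"roll": 0,"jaw": 1},{"dx": -0.035,"dy": -0.688,"dz": 0,"roll": 0,"jaw": 1},{"dx": -0.035,"dy": -0.688,"dz": 0,"roll": 0,"jaw": 1}])

```text
time: 27.15
eef_pos: [0.6144, -0.1619, 0.0869]
ee_rot: [-0.099, 0.995, -0.0, -0.001]
wrist_force: [-0.4, 0.1, -1.3]
gripper_width: 0.0278
grasp_force: 30.0
```

Emit:
apply_moves(motion=[{"dx": -0.01,"dy": -0.3,"dz": 0,"roll": 0.1,"jaw": 1},{"dx": -0.035,"dy": -0.688,"dz": 0,"roll": 0.555,"jaw": 1},{"dx": -0.035,"dy": -0.688,"dz": 0,"roll": 0.555,"jaw": 1},{"dx": -0.035,"dy": -0.688,"dz": 0,"roll": 0.555,"jaw": 1},{"dx": -0.035,"dy": -0.688,"dz": 0,"roll": 0.555,"jaw": 1},{"dx": -0.035,"dy": -0.688,"dz": 0,"roll": 0.555,"jaw": 1},{"dx": -0.035,"dy": -0.688,"dz": 0,"roll": 0.555,"jaw": 1},{"dx": -0.035,"dy": -0.688,"dz": 0,"roll": 0.555,"jaw": 1},{"dx": -0.035,"dy": -0.688,"dz": 0,"roll": 0.555,"jaw": 1},{"dx": -0.035,"dy": -0.688,"dz": 0,"roll": 0.555,"jaw": 1},{"dx": -0.035,"dy": -0.688,"dz": 0,"roll": 0.555,"jaw": 1},{"dx": -0.035,"dy": -0.688,"dz": 0,"roll": 0.555,"jaw": 1}])

```text
time: 28.35
eef_pos: [0.6308, -0.2244, 0.0868]
ee_rot: [0.699, 0.715, -0.0, -0.001]
wrist_force: [1.5, 0.2, -1.3]
gripper_width: 0.0282
grasp_force: 30.0
```

Run:
```python
from h import *
print(go((.6311,-.225,.030),np.radians(1.5)))
```

```text
[array([-0.007,  0.004,  0.568]), ('roll', np.float64(-0.0013))]
```

Emit:
apply_moves(motion=[{"dx": -0.007,"dy": 0,"dz": 0.2,"roll": 0,"jaw": 1},{"dx": -0.007,"dy": 0,"dz": 0.4,"roll": 0,"jaw": 1},{"dx": -0.007,"dy": 0,"dz": 0.6,"roll": 0,"jaw": 1},{"dx": -0.007,"dy": 0,"dz": 0.63,"roll": 0,"jaw": 1},{"dx": -0.007,"dy": 0,"dz": 0.63,"roll": 0,"jaw": 1},{"dx": -0.007,"dy": 0,"dz": 0.66,"roll": 0,"jaw": 1},{"dx": -0.007,"dy": 0,"dz": 0.68,"roll": 0,"jaw": 1},{"dx": -0.007,"dy": 0,"dz": 0.7,"roll": 0,"jaw": 1},{"dx": -0.007,"dy": 0,"dz": 0.72,"roll": 0,"jaw": 1}])

```text
time: 29.25
eef_pos: [0.632, -0.2254, 0.0178]
ee_rot: [0.697, 0.717, 0.0, 0.0]
wrist_force: [-5.2, 8.9, 18.4]
gripper_width: 0.0277
grasp_force: 30.0
```

Emit:
apply_moves(motion=[{"dx": 0,"dy": 0,"dz": -0.05,"roll": 0,"jaw": 1},{"dx": 0.015,"dy": -0.01,"dz": -0.05,"roll": 0,"jaw": 1},{"dx": 0.015,"dy": -0.01,"dz": -0.02,"roll": 0,"jaw": 1},{"dx": 0.015,"dy": -0.01,"dz": 0,"roll": 0,"jaw": 1},{"dx": 0.015,"dy": -0.01,"dz": 0.02,"roll": 0,"jaw": 1}])

```text
time: 29.75
eef_pos: [0.631, -0.2233, 0.0159]
ee_rot: [0.697, 0.717, 0.001, -0.0]
wrist_force: [-5.8, 13.1, 22.0]
gripper_width: 0.0278
grasp_force: 30.0
```

Emit:
apply_moves(motion=[{"dx": 0,"dy": 0,"dz": -0.1,"roll": 0,"jaw": 1},{"dx": 0,"dy": 0,"dz": -0.2,"roll": 0,"jaw": 1},{"dx": 0,"dy": 0,"dz": -0.2,"roll": 0,"jaw": 1},{"dx": 0,"dy": 0,"dz": -0.2,"roll": 0,"jaw": 1}])

```text
time: 30.15
eef_pos: [0.6306, -0.2246, 0.0345]
ee_rot: [0.697, 0.717, -0.0, 0.0]
wrist_force: [-0.9, -0.1, -2.6]
gripper_width: 0.0274
grasp_force: 30.0
```

Run:
```python
from h import *
s,_=tool(); im,ci=see((.631,-.2245),s["eef_pos"][2]-.0047+.062+.003); cv2.imwrite("pics/w5.png",im)
t=r.read_camera("top")[:,:,::-1].copy(); g=proj(r.camera_info("top"),[(.6,-.26,.02)])[0].astype(int)
a=t[g[1]-45:g[1]+45,g[0]-40:g[0]+40]; a=cv2.resize(a,(280,315),interpolation=cv2.INTER_CUBIC)
b=cv2.resize(im[90:300,110:450],(510,315),interpolation=cv2.INTER_CUBIC); cv2.imwrite("pics/w5c.png",np.hstack([b,a]))
```

```text
30.15 [ 0.6306 -0.2246  0.0345] 0.0274 [-0.9 -0.1 -2.6]
(339.3077087402344, 312.5384521484375) (array([ 0.6627, -0.2466,  0.0948]), [np.float64(0.0066), np.float64(0.038)], np.float64(98.0))
(218.18006896972656, 312.5189514160156) (array([ 0.5974, -0.2485,  0.0948]), [np.float64(0.0066), np.float64(0.038)], np.float64(86.6))
(289.0, 274.5) (array([ 0.6347, -0.2244,  0.0948]), [np.float64(0.004), np.float64(0.0233)], np.float64(92.4))
(269.0, 274.5) (array([ 0.6243, -0.2247,  0.0948]), [np.float64(0.004), np.float64(0.0233)], np.float64(91.3))
```

View pics/w5c.png

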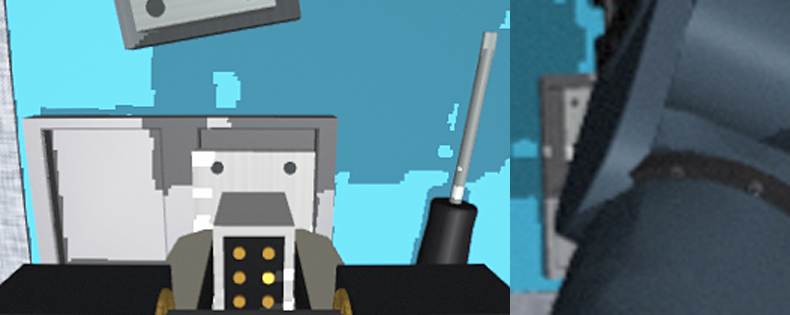

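Run:
```python
from h import *
ci=r.camera_info("wrist"); f=lambda l,z:plane(ci,[(110+x/1.5,90+y/1.5) for x,y in l],z)[:,:2].round(4).tolist()
print("flange top",f([(192,152),(314,152)],.0418))
print("far nest top edge",f([(198,130),(318,130),(319,180)],.014)," near nest",f([(41,130),(162,130),(41,180),(162,180)],.014))
print("tray edge",f([(30,116),(338,116),(337,180)],.014))
```

```text
flange top [[0.6016, -0.1917], [0.6548, -0.1902]]
far nest top edge [[0.6009, -0.1861], [0.66, -0.1844], [0.6621, -0.2098]]  near nest [[0.5225, -0.1881], [0.5831, -0.1866], [0.5202, -0.2139], [0.5826, -0.2121]]
tray edge [[0.5176, -0.1813], [0.6694, -0.1773], [0.6713, -0.2096]]
```

Emit:
apply_moves(motion=[{"dx": 0.033,"dy": 0.014,"dz": 0,"roll": 0,"jaw": 1},{"dx": 0.033,"dy": 0.014,"dz": 0.1,"roll": 0,"jaw": 1},{"dx": 0.033,"dy": 0.014,"dz": 0.13,"roll": 0,"jaw": 1},{"dx": 0.033,"dy": 0.014,"dz": 0.15,"roll": 0,"jaw": 1},{"dx": 0.033,"dy": 0.014,"dz": 0.165,"roll": 0,"jaw": 1},{"dx": 0.033,"dy": 0.014,"dz": 0.18,"roll": 0,"jaw": 1}])

```text
time: 30.85
eef_pos: [0.6319, -0.2211, 0.0163]
ee_rot: [0.697, 0.717, 0.0, 0.0]
wrist_force: [-1.2, -0.1, -2.2]
gripper_width: 0.0277
grasp_force: 30.0
```

Underside is at 11.6 mm, below the rim with no force: it is entering. Continue, release.

Emit:
apply_moves(motion=[{"dx": 0,"dy": 0,"dz": 0.02,"roll": 0,"jaw": 1},{"dx": 0,"dy": 0,"dz": 0.04,"roll": 0,"jaw": 1},{"dx": 0,"dy": 0,"dz": 0.06,"roll": 0,"jaw": 1},{"dx": 0,"dy": 0,"dz": 0.06,"roll": 0,"jaw": 1}])

```text
time: 31.25
eef_pos: [0.632, -0.2211, 0.0106]
ee_rot: [0.697, 0.717, 0.0, 0.0]
wrist_force: [0.0, -0.6, -1.9]
gripper_width: 0.0278
grasp_force: 30.0
```

Emit:
apply_moves(motion=[{"dx": 0,"dy": 0,"dz": 0,"roll": 0,"jaw": 0.55},{"dx": 0,"dy": 0,"dz": 0,"roll": 0,"jaw": 0.55},{"dx": 0,"dy": 0,"dz": 0,"roll": 0,"jaw": 0.55},{"dx": 0,"dy": 0,"dz": 0,"roll": 0,"jaw": 0.55},{"dx": 0,"dy": 0,"dz": -0.1,"roll": 0,"jaw": 0.55},{"dx": 0,"dy": 0,"dz": -0.4,"roll": 0,"jaw": 0.55},{"dx": 0,"dy": 0,"dz": -0.85,"roll": 0,"jaw": 0.55},{"dx": 0,"dy": 0,"dz": -0.85,"roll": 0,"jaw": 0.55},{"dx": 0,"dy": 0,"dz": -0.85,"roll": 0,"jaw": 0.55}])

```text
time: 32.15
eef_pos: [0.6324, -0.2212, 0.097]
ee_rot: [0.697, 0.717, 0.0, 0.001]
wrist_force: [-0.7, 0.4, -0.9]
gripper_width: 0.0417
grasp_force: 0.0
```

Run:
```python
from h import *
s,_=tool(); im,ci=see((.631,-.2245),.07); see((.46,.02)); print(go((.4575,.0225,.096),np.radians(80.6)))
```

```text
32.15 [ 0.6324 -0.2212  0.097 ] 0.0417 [-0.7  0.4 -0.9]
(277.5, 226.5) (array([ 0.6296, -0.2224,  0.07  ]), [np.float64(0.0133), np.float64(0.0224)], np.float64(92.0))
32.2 [ 0.6317 -0.2209  0.0955] 0.0419 [-0.3 -0.4 -0.8]
[array([ 2.48, -1.67, -0.01]), ('roll', np.float64(-0.439))]
```

Emit:
apply_moves(motion=[{"dx": 0.4,"dy": -0.27,"dz": 0,"roll": 0,"jaw": 0.2},{"dx": 0.827,"dy": -0.557,"dz": 0,"roll": 0,"jaw": 0.2},{"dx": 0.827,"dy": -0.557,"dz": 0,"roll": 0,"jaw": 0.2}])

```text
time: 32.55
eef_pos: [0.5696, -0.1357, 0.0935]
ee_rot: [0.696, 0.718, -0.001, -0.003]
wrist_force: [0.6, -0.9, -0.3]
gripper_width: 0.0613
grasp_force: 0.0
```

Emit:
apply_moves(motion=[{"dx": 0.4,"dy": -0.27,"dz": 0,"roll": 0,"jaw": 0.2},{"dx": 0.827,"dy": -0.557,"dz": 0,"roll": 0,"jaw": 0.2},{"dx": 0.827,"dy": -0.557,"dz": 0,"roll": 0,"jaw": 0.2}])

```text
time: 32.85
eef_pos: [0.5123, -0.0555, 0.0942]
ee_rot: [0.696, 0.718, -0.001, -0.002]
wrist_force: [0.8, -0.2, -0.6]
gripper_width: 0.0742
grasp_force: 0.0
```

Emit:
apply_moves(motion=[{"dx": 0.4,"dy": -0.27,"dz": 0,"roll": -0.1,"jaw": 0.2},{"dx": 0.827,"dy": -0.557,"dz": 0,"roll": -0.442,"jaw": 0.2},{"dx": 0.827,"dy": -0.557,"dz": 0,"roll": -0.442,"jaw": 0.2},{"dx": 0.827,"dy": -0.557,"dz": 0,"roll": -0.442,"jaw": 0.2},{"dx": 0.827,"dy": -0.557,"dz": 0,"roll": -0.442,"jaw": 0.2},{"dx": 0.827,"dy": -0.557,"dz": 0,"roll": -0.442,"jaw": 0.2},{"dx": 0.827,"dy": -0.557,"dz": 0,"roll": -0.442,"jaw": 0.2},{"dx": 0.827,"dy": -0.557,"dz": 0,"roll": -0.442,"jaw": 0.2},{"dx": 0.827,"dy": -0.557,"dz": 0,"roll": -0.442,"jaw": 0.2},{"dx": 0.827,"dy": -0.557,"dz": 0,"roll": -0.442,"jaw": 0.2},{"dx": 0.827,"dy": -0.557,"dz": 0,"roll": -0.442,"jaw": 0.2},{"dx": 0.827,"dy": -0.557,"dz": 0,"roll": -0.442,"jaw": 0.2}])

```text
time: 34.05
eef_pos: [0.4581, 0.0221, 0.0951]
ee_rot: [0.078, 0.997, -0.0, -0.0]
wrist_force: [-0.5, -0.5, 0.1]
gripper_width: 0.0743
grasp_force: 0.0
```

Run:
```python
from h import *
see((.4575,.0225)); print(go((.4575,.0225,.006),np.radians(81)))
```

```text
34.05 [0.4581 0.0221 0.0951] 0.0743 [-0.5 -0.5  0.1]
(279.5, 224.5) (array([0.4587, 0.0228, 0.064 ]), [np.float64(0.0136), np.float64(0.0228)], np.float64(171.5))
[array([0.006, 0.002, 0.891]), ('roll', np.float64(0.0003))]
```

Emit:
apply_moves(motion=[{"dx": 0,"dy": 0.005,"dz": 0.3,"roll": 0,"jaw": 0.2},{"dx": 0,"dy": 0.005,"dz": 0.6,"roll": 0,"jaw": 0.2},{"dx": 0,"dy": 0.005,"dz": 0.8,"roll": 0,"jaw": 0.2},{"dx": 0,"dy": 0.005,"dz": 0.89,"roll": 0,"jaw": 0.2},{"dx": 0,"dy": 0.005,"dz": 0.89,"roll": 0,"jaw": 0.3},{"dx": 0,"dy": 0.005,"dz": 0.89,"roll": 0,"jaw": 0.5},{"dx": 0,"dy": 0.005,"dz": 0.89,"roll": 0,"jaw": 1},{"dx": 0,"dy": 0.005,"dz": 0.89,"roll": 0,"jaw": 1},{"dx": 0,"dy": 0.005,"dz": 0.89,"roll": 0,"jaw": 1},{"dx": 0,"dy": 0.005,"dz": 0.89,"roll": 0,"jaw": 1},{"dx": 0,"dy": 0.005,"dz": 0.89,"roll": 0,"jaw": 1},{"dx": 0,"dy": 0.005,"dz": 0.89,"roll": 0,"jaw": 1}])

```text
time: 35.3
eef_pos: [0.4582, 0.0228, 0.0066]
ee_rot: [0.077, 0.997, -0.0, 0.0]
wrist_force: [-1.7, -0.8, 4.0]
gripper_width: 0.0279
grasp_force: 30.0
```

Emit:
apply_moves(motion=[{"dx": 0,"dy": 0,"dz": 0,"roll": 0,"jaw": 1},{"dx": 0,"dy": 0,"dz": 0,"roll": 0,"jaw": 1},{"dx": 0,"dy": 0,"dz": -0.1,"roll": 0,"jaw": 1},{"dx": 0,"dy": 0,"dz": -0.3,"roll": 0,"jaw": 1},{"dx": 0,"dy": 0,"dz": -0.6,"roll": 0,"jaw": 1},{"dx": 0,"dy": 0,"dz": -0.8,"roll": 0,"jaw": 1},{"dx": 0,"dy": 0,"dz": -0.8,"roll": 0,"jaw": 1},{"dx": 0,"dy": 0,"dz": -0.8,"roll": 0,"jaw": 1}])

```text
time: 36.1
eef_pos: [0.4578, 0.0229, 0.0862]
ee_rot: [0.077, 0.997, 0.0, 0.0]
wrist_force: [-0.4, 0.0, -1.5]
gripper_width: 0.028
grasp_force: 30.0
```

Run:
```python
from h import *
print(go((.5973,-.0917,.086),np.radians(101.45)))
```

```text
[array([-1.554, -0.918,  0.002]), ('roll', np.float64(-0.1128))]
```

Emit:
apply_moves(motion=[{"dx": -0.3,"dy": -0.17,"dz": 0,"roll": 0,"jaw": 1},{"dx": -0.6,"dy": -0.35,"dz": 0,"roll": 0,"jaw": 1},{"dx": -0.777,"dy": -0.459,"dz": 0,"roll": 0,"jaw": 1}])

```text
time: 36.4
eef_pos: [0.5286, -0.0357, 0.0849]
ee_rot: [0.077, 0.997, -0.0, -0.001]
wrist_force: [-0.6, 1.8, -2.3]
gripper_width: 0.0277
grasp_force: 30.0
```

Emit:
apply_moves(motion=[{"dx": -0.3,"dy": -0.17,"dz": 0,"roll": -0.04,"jaw": 1},{"dx": -0.6,"dy": -0.35,"dz": 0,"roll": -0.08,"jaw": 1},{"dx": -0.777,"dy": -0.459,"dz": 0,"roll": -0.113,"jaw": 1},{"dx": -0.777,"dy": -0.459,"dz": 0,"roll": -0.113,"jaw": 1},{"dx": -0.777,"dy": -0.459,"dz": 0.2,"roll": -0.113,"jaw": 1},{"dx": -0.777,"dy": -0.459,"dz": 0.4,"roll": -0.113,"jaw": 1},{"dx": -0.777,"dy": -0.459,"dz": 0.4,"roll": -0.113,"jaw": 1},{"dx": -0.777,"dy": -0.459,"dz": 0.4,"roll": -0.113,"jaw": 1},{"dx": -0.777,"dy": -0.459,"dz": 0.4,"roll": -0.113,"jaw": 1}])

```text
time: 37.3
eef_pos: [0.5977, -0.0917, 0.0471]
ee_rot: [-0.1, 0.995, -0.0, 0.0]
wrist_force: [-0.2, -0.3, -1.8]
gripper_width: 0.028
grasp_force: 30.0
```

Run:
```python
from h import *
s,_=tool(); print(s["eef_pos"],s["wrist_force"],go((.5973,-.0917,.0396),np.radians(101.45)))
```

```text
[ 0.59771764 -0.09165432  0.04711451] [-0.22564821 -0.32274318 -1.75299768] [array([0.004, 0.   , 0.075]), ('roll', np.float64(0.0001))]
```

Emit:
apply_moves(motion=[{"dx": 0,"dy": 0,"dz": 0.04,"roll": 0,"jaw": 1},{"dx": 0,"dy": 0,"dz": 0.06,"roll": 0,"jaw": 1},{"dx": 0,"dy": 0,"dz": 0.07,"roll": 0,"jaw": 1},{"dx": 0,"dy": 0,"dz": 0.08,"roll": 0,"jaw": 1},{"dx": 0,"dy": 0,"dz": 0.08,"roll": 0,"jaw": 1},{"dx": 0,"dy": 0,"dz": 0.08,"roll": 0,"jaw": 1},{"dx": 0,"dy": 0,"dz": 0.08,"roll": 0,"jaw": 1}])

```text
time: 38.0
eef_pos: [0.5976, -0.0918, 0.0396]
ee_rot: [-0.1, 0.995, -0.0, 0.0]
wrist_force: [-4.9, 0.6, 9.7]
gripper_width: 0.028
grasp_force: 30.0
```

Emit:
apply_moves(motion=[{"dx": 0,"dy": 0,"dz": -0.15,"roll": 0,"jaw": 1},{"dx": 0,"dy": 0,"dz": -0.4,"roll": 0,"jaw": 1},{"dx": 0,"dy": 0,"dz": -0.5,"roll": 0,"jaw": 1},{"dx": -0.03,"dy": 0.3,"dz": -0.5,"roll": 0,"jaw": 1},{"dx": -0.07,"dy": 0.6,"dz": -0.5,"roll": 0,"jaw": 1},{"dx": -0.112,"dy": 0.885,"dz": -0.5,"roll": 0,"jaw": 1}])

```text
time: 38.6
eef_pos: [0.5907, -0.0019, 0.0887]
ee_rot: [-0.1, 0.995, -0.0, 0.0]
wrist_force: [1.0, 0.7, -2.0]
gripper_width: 0.0278
grasp_force: 30.0
```

Emit:
apply_moves(motion=[{"dx": -0.03,"dy": 0.3,"dz": 0,"roll": 0,"jaw": 1},{"dx": -0.07,"dy": 0.6,"dz": 0,"roll": 0.03,"jaw": 1},{"dx": -0.112,"dy": 0.885,"dz": 0,"roll": 0.054,"jaw": 1},{"dx": -0.112,"dy": 0.885,"dz": 0,"roll": 0.054,"jaw": 1},{"dx": -0.112,"dy": 0.885,"dz": 0.3,"roll": 0.054,"jaw": 1},{"dx": -0.112,"dy": 0.885,"dz": 0.6,"roll": 0.054,"jaw": 1},{"dx": -0.112,"dy": 0.885,"dz": 0.65,"roll": 0.054,"jaw": 1},{"dx": -0.112,"dy": 0.885,"dz": 0.65,"roll": 0.054,"jaw": 1},{"dx": -0.112,"dy": 0.885,"dz": 0.65,"roll": 0.054,"jaw": 1}])

```text
time: 39.5
eef_pos: [0.5851, 0.0858, 0.0248]
ee_rot: [-0.015, 1.0, 0.0, 0.001]
wrist_force: [0.1, -0.4, -1.2]
gripper_width: 0.0276
grasp_force: 30.0
```

Down 15 mm, release, lift, then to d at (.447,-.0945).

Emit:
apply_moves(motion=[{"dx": 0,"dy": 0,"dz": 0.08,"roll": 0,"jaw": 1},{"dx": 0,"dy": 0,"dz": 0.12,"roll": 0,"jaw": 1},{"dx": 0,"dy": 0,"dz": 0.155,"roll": 0,"jaw": 1},{"dx": 0,"dy": 0,"dz": 0.155,"roll": 0,"jaw": 1},{"dx": 0,"dy": 0,"dz": 0.155,"roll": 0,"jaw": 1}])

```text
time: 40.0
eef_pos: [0.5844, 0.0861, 0.0084]
ee_rot: [-0.015, 1.0, -0.0, 0.0]
wrist_force: [-2.5, -1.6, 6.3]
gripper_width: 0.0278
grasp_force: 30.0
```

Emit:
apply_moves(motion=[{"dx": 0,"dy": 0,"dz": 0,"roll": 0,"jaw": 0.5},{"dx": 0,"dy": 0,"dz": 0,"roll": 0,"jaw": 0.5},{"dx": 0,"dy": 0,"dz": 0,"roll": 0,"jaw": 0.5},{"dx": 0,"dy": 0,"dz": 0,"roll": 0,"jaw": 0.5},{"dx": 0,"dy": 0,"dz": -0.1,"roll": 0,"jaw": 0.5},{"dx": 0,"dy": 0,"dz": -0.4,"roll": 0,"jaw": 0.5},{"dx": 0,"dy": 0,"dz": -0.85,"roll": 0,"jaw": 0.5},{"dx": 0,"dy": 0,"dz": -0.85,"roll": 0,"jaw": 0.5},{"dx": 0,"dy": 0,"dz": -0.85,"roll": 0,"jaw": 0.5}])

```text
time: 40.9
eef_pos: [0.5848, 0.0862, 0.0943]
ee_rot: [-0.015, 1.0, 0.0, 0.001]
wrist_force: [-0.7, 0.1, -1.2]
gripper_width: 0.0468
grasp_force: 0.0
```

Run:
```python
from h import *
see((.585,.086),.067); print(go((.4465,-.095,.096),np.radians(90)))
```

```text
40.9 [0.5848 0.0862 0.0943] 0.0468 [-0.7  0.1 -1.2]
(279.0, 224.5) (array([0.5829, 0.0866, 0.067 ]), [np.float64(0.014), np.float64(0.0223)], np.float64(2.3))
[array([ 1.43 , -1.768, -0.03 ]), ('roll', np.float64(0.0098))]
```

c stands in the box. On to d.

Emit:
apply_moves(motion=[{"dx": 0.36,"dy": -0.44,"dz": 0,"roll": 0,"jaw": 0.2},{"dx": 0.715,"dy": -0.884,"dz": 0,"roll": 0,"jaw": 0.2},{"dx": 0.715,"dy": -0.884,"dz": 0,"roll": 0,"jaw": 0.2}])

```text
time: 41.25
eef_pos: [0.512, -0.0066, 0.0916]
ee_rot: [-0.015, 1.0, 0.0, -0.002]
wrist_force: [0.7, 0.4, -0.2]
gripper_width: 0.0659
grasp_force: 0.0
```

Emit:
apply_moves(motion=[{"dx": 0.36,"dy": -0.44,"dz": 0,"roll": 0,"jaw": 0.2},{"dx": 0.715,"dy": -0.884,"dz": 0,"roll": 0.01,"jaw": 0.2},{"dx": 0.715,"dy": -0.884,"dz": 0,"roll": 0.01,"jaw": 0.2},{"dx": 0.715,"dy": -0.884,"dz": 0,"roll": 0.01,"jaw": 0.2},{"dx": 0.715,"dy": -0.884,"dz": 0,"roll": 0.01,"jaw": 0.2},{"dx": 0.715,"dy": -0.884,"dz": 0,"roll": 0.01,"jaw": 0.2}])

```text
time: 41.85
eef_pos: [0.4475, -0.0941, 0.0927]
ee_rot: [-0.0, 1.0, 0.0, -0.0]
wrist_force: [-0.7, 0.1, 0.1]
gripper_width: 0.0746
grasp_force: 0.0
```

Run:
```python
from h import *
see((.4465,-.095)); print(go((.4465,-.0945,.006),np.radians(90)))
```

```text
41.85 [ 0.4475 -0.0941  0.0927] 0.0746 [-0.7  0.1  0.1]
(277.49072265625, 227.20413208007812) (array([ 0.4495, -0.0948,  0.064 ]), [np.float64(0.0143), np.float64(0.0227)], np.float64(177.1))
[array([ 0.009, -0.005,  0.867]), ('roll', np.float64(0.0003))]
```

Emit:
apply_moves(motion=[{"dx": -0.005,"dy": -0.005,"dz": 0.3,"roll": 0.01,"jaw": 0.2},{"dx": -0.005,"dy": -0.005,"dz": 0.6,"roll": 0.01,"jaw": 0.2},{"dx": -0.005,"dy": -0.005,"dz": 0.8,"roll": 0.01,"jaw": 0.2},{"dx": -0.005,"dy": -0.005,"dz": 0.865,"roll": 0.01,"jaw": 0.2},{"dx": -0.005,"dy": -0.005,"dz": 0.865,"roll": 0.01,"jaw": 0.3},{"dx": -0.005,"dy": -0.005,"dz": 0.865,"roll": 0.01,"jaw": 0.5},{"dx": -0.005,"dy": -0.005,"dz": 0.865,"roll": 0.01,"jaw": 1},{"dx": -0.005,"dy": -0.005,"dz": 0.865,"roll": 0.01,"jaw": 1},{"dx": -0.005,"dy": -0.005,"dz": 0.865,"roll": 0.01,"jaw": 1},{"dx": -0.005,"dy": -0.005,"dz": 0.865,"roll": 0.01,"jaw": 1},{"dx": -0.005,"dy": -0.005,"dz": 0.865,"roll": 0.01,"jaw": 1},{"dx": -0.005,"dy": -0.005,"dz": 0.865,"roll": 0.01,"jaw": 1}])

```text
time: 43.1
eef_pos: [0.4473, -0.0955, 0.0066]
ee_rot: [0.016, 1.0, -0.0, 0.0]
wrist_force: [-0.8, 1.1, 4.3]
gripper_width: 0.0276
grasp_force: 30.0
```

Emit:
apply_moves(motion=[{"dx": 0,"dy": 0,"dz": 0,"roll": 0,"jaw": 1},{"dx": 0,"dy": 0,"dz": 0,"roll": 0,"jaw": 1},{"dx": 0,"dy": 0,"dz": -0.1,"roll": 0,"jaw": 1},{"dx": 0,"dy": 0,"dz": -0.3,"roll": 0,"jaw": 1},{"dx": 0,"dy": 0,"dz": -0.6,"roll": 0,"jaw": 1},{"dx": 0,"dy": 0,"dz": -0.8,"roll": 0,"jaw": 1},{"dx": 0,"dy": 0,"dz": -0.8,"roll": 0,"jaw": 1},{"dx": 0,"dy": 0,"dz": -0.8,"roll": 0,"jaw": 1}])

```text
time: 43.9
eef_pos: [0.447, -0.0954, 0.0862]
ee_rot: [0.016, 1.0, -0.0, 0.0]
wrist_force: [-0.6, -0.9, -2.9]
gripper_width: 0.0277
grasp_force: 30.0
```

Run:
```python
from h import *
print(go((.5973,-.0917,.086),np.radians(101.45)))
```

```text
[array([-1.502,  0.085,  0.002]), ('roll', np.float64(-0.0738))]
```

Emit:
apply_moves(motion=[{"dx": -0.25,"dy": 0.01,"dz": 0,"roll": 0,"jaw": 1},{"dx": -0.5,"dy": 0.03,"dz": 0,"roll": 0,"jaw": 1},{"dx": -0.751,"dy": 0.042,"dz": 0,"roll": 0,"jaw": 1}])

```text
time: 44.2
eef_pos: [0.5224, -0.0934, 0.0848]
ee_rot: [0.016, 1.0, 0.0, -0.001]
wrist_force: [0.1, -0.9, -1.9]
gripper_width: 0.0277
grasp_force: 30.0
```

Emit:
apply_moves(motion=[{"dx": -0.25,"dy": 0.01,"dz": 0,"roll": -0.03,"jaw": 1},{"dx": -0.5,"dy": 0.03,"dz": 0,"roll": -0.06,"jaw": 1},{"dx": -0.751,"dy": 0.042,"dz": 0,"roll": -0.074,"jaw": 1},{"dx": -0.751,"dy": 0.042,"dz": 0,"roll": -0.074,"jaw": 1},{"dx": -0.751,"dy": 0.042,"dz": 0.2,"roll": -0.074,"jaw": 1},{"dx": -0.751,"dy": 0.042,"dz": 0.4,"roll": -0.074,"jaw": 1},{"dx": -0.751,"dy": 0.042,"dz": 0.4,"roll": -0.074,"jaw": 1},{"dx": -0.751,"dy": 0.042,"dz": 0.4,"roll": -0.074,"jaw": 1},{"dx": -0.751,"dy": 0.042,"dz": 0.4,"roll": -0.074,"jaw": 1}])

```text
time: 45.1
eef_pos: [0.5978, -0.092, 0.0471]
ee_rot: [-0.1, 0.995, -0.0, 0.0]
wrist_force: [-0.6, 0.0, -1.4]
gripper_width: 0.0275
grasp_force: 30.0
```

Run:
```python
from h import *
s,_=tool(); print(s["eef_pos"],s["wrist_force"],go((.5974,-.0917,.0296),np.radians(101.45)))
```

```text
[ 0.59775343 -0.09202622  0.04712049] [-0.60136255  0.00166124 -1.42447455] [array([0.003, 0.004, 0.175]), ('roll', np.float64(0.0001))]
```

Emit:
apply_moves(motion=[{"dx": 0,"dy": 0.004,"dz": 0.06,"roll": 0,"jaw": 1},{"dx": 0,"dy": 0.004,"dz": 0.08,"roll": 0,"jaw": 1},{"dx": 0,"dy": 0.004,"dz": 0.1,"roll": 0,"jaw": 1},{"dx": 0,"dy": 0.004,"dz": 0.115,"roll": 0,"jaw": 1},{"dx": 0,"dy": 0.004,"dz": 0.13,"roll": 0,"jaw": 1}])

```text
time: 45.6
eef_pos: [0.5975, -0.0915, 0.0333]
ee_rot: [-0.1, 0.995, -0.0, 0.0]
wrist_force: [0.2, 0.9, -2.1]
gripper_width: 0.0275
grasp_force: 30.0
```

Emit:
apply_moves(motion=[{"dx": 0,"dy": 0,"dz": 0.02,"roll": 0,"jaw": 1},{"dx": 0,"dy": 0,"dz": 0.035,"roll": 0,"jaw": 1},{"dx": 0,"dy": 0,"dz": 0.045,"roll": 0,"jaw": 1},{"dx": 0,"dy": 0,"dz": 0.045,"roll": 0,"jaw": 1},{"dx": 0,"dy": 0,"dz": 0.045,"roll": 0,"jaw": 1},{"dx": 0,"dy": 0,"dz": 0.045,"roll": 0,"jaw": 1},{"dx": 0,"dy": 0,"dz": 0.045,"roll": 0,"jaw": 1}])

```text
time: 46.3
eef_pos: [0.5977, -0.0915, 0.0295]
ee_rot: [-0.1, 0.995, -0.0, 0.0]
wrist_force: [-3.2, 1.7, 6.3]
gripper_width: 0.0277
grasp_force: 30.0
```

Emit:
apply_moves(motion=[{"dx": 0,"dy": 0,"dz": -0.15,"roll": 0,"jaw": 1},{"dx": 0,"dy": 0,"dz": -0.4,"roll": 0,"jaw": 1},{"dx": 0,"dy": 0,"dz": -0.65,"roll": 0,"jaw": 1},{"dx": 0.1,"dy": -0.3,"dz": -0.65,"roll": 0,"jaw": 1},{"dx": 0.25,"dy": -0.6,"dz": -0.65,"roll": 0,"jaw": 1},{"dx": 0.4065,"dy": -0.981,"dz": -0.65,"roll": 0,"jaw": 1}])

```text
time: 46.9
eef_pos: [0.5772, -0.1962, 0.095]
ee_rot: [-0.101, 0.995, -0.0, 0.0]
wrist_force: [-0.1, 0.3, -1.9]
gripper_width: 0.0275
grasp_force: 30.0
```

Emit:
apply_moves(motion=[{"dx": 0.1,"dy": -0.3,"dz": 0,"roll": 0,"jaw": 1},{"dx": 0.25,"dy": -0.6,"dz": 0,"roll": 0.03,"jaw": 1},{"dx": 0.4065,"dy": -0.981,"dz": 0,"roll": 0.055,"jaw": 1},{"dx": 0.4065,"dy": -0.981,"dz": 0,"roll": 0.055,"jaw": 1},{"dx": 0.4065,"dy": -0.981,"dz": 0.3,"roll": 0.055,"jaw": 1},{"dx": 0.4065,"dy": -0.981,"dz": 0.6,"roll": 0.055,"jaw": 1},{"dx": 0.4065,"dy": -0.981,"dz": 0.68,"roll": 0.055,"jaw": 1},{"dx": 0.4065,"dy": -0.981,"dz": 0.68,"roll": 0.055,"jaw": 1},{"dx": 0.4065,"dy": -0.981,"dz": 0.68,"roll": 0.055,"jaw": 1}])

```text
time: 47.8
eef_pos: [0.5578, -0.3001, 0.0275]
ee_rot: [-0.014, 1.0, -0.0, 0.001]
wrist_force: [-0.4, 0.0, -1.4]
gripper_width: 0.0278
grasp_force: 30.0
```

Underside 23 mm; go to ~12 mm and check.

Emit:
apply_moves(motion=[{"dx": 0,"dy": 0,"dz": 0.06,"roll": 0,"jaw": 1},{"dx": 0,"dy": 0,"dz": 0.09,"roll": 0,"jaw": 1},{"dx": 0,"dy": 0,"dz": 0.11,"roll": 0,"jaw": 1},{"dx": 0,"dy": 0,"dz": 0.125,"roll": 0,"jaw": 1},{"dx": 0,"dy": 0,"dz": 0.14,"roll": 0,"jaw": 1}])

```text
time: 48.3
eef_pos: [0.5576, -0.3016, 0.0164]
ee_rot: [-0.014, 1.0, -0.001, 0.001]
wrist_force: [-16.3, 0.8, 39.0]
gripper_width: 0.028
grasp_force: 30.3
```

Run:
```python
from h import *
s,_=tool(); print(s["eef_pos"],s["wrist_force"],s["wrist_torque"],s["gripper_width"])
```

```text
[ 0.55756535 -0.30161552  0.0163932 ] [-16.32686502   0.78481877  39.01860774] [0.38554692 2.70692305 0.10330461] 0.027991774890205875
```

Emit:
apply_moves(motion=[{"dx": 0,"dy": 0,"dz": -0.1,"roll": 0,"jaw": 1},{"dx": 0,"dy": 0,"dz": -0.2,"roll": 0,"jaw": 1},{"dx": 0,"dy": 0,"dz": -0.2,"roll": 0,"jaw": 1},{"dx": 0,"dy": 0,"dz": -0.2,"roll": 0,"jaw": 1},{"dx": 0,"dy": 0,"dz": -0.2,"roll": 0,"jaw": 1}])

```text
time: 48.8
eef_pos: [0.5566, -0.2997, 0.0313]
ee_rot: [-0.014, 1.0, 0.0, -0.0]
wrist_force: [0.4, 0.7, -1.9]
gripper_width: 0.0278
grasp_force: 29.9
```

Run:
```python
from h import *
s,_=tool(); print(s["wrist_torque"])
im,ci=see((.557,-.30),s["eef_pos"][2]-.0046+.062+.003); cv2.imwrite("pics/w6.png",im)
cv2.imwrite("pics/w6c.png",cv2.resize(im[100:300,150:430],None,fx=2.8,fy=2.8,interpolation=cv2.INTER_CUBIC))
```

```text
[0.04228059 0.00896915 0.03180794]
48.8 [ 0.5566 -0.2997  0.0313] 0.0278 [ 0.4  0.7 -1.9]
(339.4556579589844, 312.9739685058594) (array([ 0.5783, -0.2661,  0.0917]), [np.float64(0.0067), np.float64(0.0375)], np.float64(8.1))
(217.94033813476562, 312.9726867675781) (array([ 0.5801, -0.3317,  0.0917]), [np.float64(0.0064), np.float64(0.0375)], np.float64(175.6))
(288.0, 276.5) (array([ 0.557 , -0.2947,  0.0917]), [np.float64(0.0041), np.float64(0.0222)], np.float64(2.3))
(269.0, 276.5) (array([ 0.5572, -0.3045,  0.0917]), [np.float64(0.0041), np.float64(0.0222)], np.float64(1.3))
```

View pics/w6c.png

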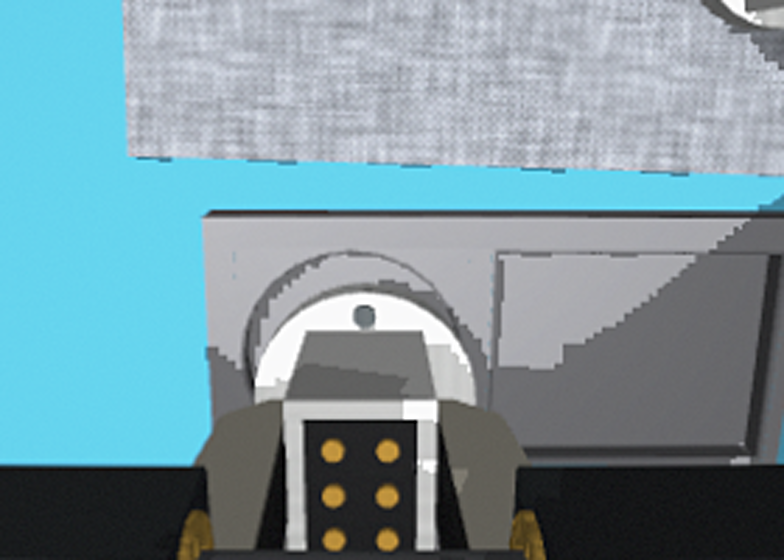

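Run:
```python
from h import *
ci=r.camera_info("wrist"); f=lambda l,z:plane(ci,[(150+x/2.8,100+y/2.8) for x,y in l],z)[:,:2].round(4).tolist()
print("flange top,l,r",f([(364,291),(255,385),(475,385)],.0387)); print("nest top l r",f([(362,250),(244,355),(491,355)],.014)); print("Lnear",f([(495,252),(497,330),(778,252),(640,458)],.014),"tray",f([(204,214),(400,216)],.014))
```

```text
flange top,l,r [[0.5308, -0.2993], [0.5551, -0.3252], [0.5536, -0.2716]]
nest top l r [[0.5256, -0.2999], [0.5555, -0.3312], [0.5536, -0.264]]
Lnear [[0.5251, -0.2648], [0.5465, -0.2628], [0.5228, -0.189], [0.583, -0.2195]] tray [[0.5172, -0.3414], [0.5163, -0.2903]]
```

Emit:
apply_moves(motion=[{"dx": 0.025,"dy": -0.025,"dz": 0,"roll": 0,"jaw": 1},{"dx": 0.025,"dy": -0.025,"dz": 0.08,"roll": 0,"jaw": 1},{"dx": 0.025,"dy": -0.025,"dz": 0.11,"roll": 0,"jaw": 1},{"dx": 0.025,"dy": -0.025,"dz": 0.13,"roll": 0,"jaw": 1},{"dx": 0.025,"dy": -0.025,"dz": 0.145,"roll": 0,"jaw": 1},{"dx": 0.025,"dy": -0.025,"dz": 0.155,"roll": 0,"jaw": 1}])

```text
time: 49.45
eef_pos: [0.5545, -0.3025, 0.0163]
ee_rot: [-0.014, 1.0, 0.0, -0.0]
wrist_force: [0.2, -0.1, -2.0]
gripper_width: 0.0276
grasp_force: 29.9
```

Free of force below the rim: entering. Seat, release, lift, and look toward e.

Emit:
apply_moves(motion=[{"dx": 0,"dy": 0,"dz": 0.02,"roll": 0,"jaw": 1},{"dx": 0,"dy": 0,"dz": 0.04,"roll": 0,"jaw": 1},{"dx": 0,"dy": 0,"dz": 0.06,"roll": 0,"jaw": 1},{"dx": 0,"dy": 0,"dz": 0.06,"roll": 0,"jaw": 1}])

```text
time: 49.85
eef_pos: [0.5543, -0.3024, 0.0101]
ee_rot: [-0.014, 1.0, 0.0, -0.0]
wrist_force: [-0.1, 0.6, -2.0]
gripper_width: 0.0278
grasp_force: 29.9
```

Emit:
apply_moves(motion=[{"dx": 0,"dy": 0,"dz": 0,"roll": 0,"jaw": 0.55},{"dx": 0,"dy": 0,"dz": 0,"roll": 0,"jaw": 0.55},{"dx": 0,"dy": 0,"dz": 0,"roll": 0,"jaw": 0.55},{"dx": 0,"dy": 0,"dz": 0,"roll": 0,"jaw": 0.55},{"dx": 0,"dy": 0,"dz": -0.1,"roll": 0,"jaw": 0.55},{"dx": 0,"dy": 0,"dz": -0.4,"roll": 0,"jaw": 0.55},{"dx": 0,"dy": 0,"dz": -0.85,"roll": 0,"jaw": 0.55},{"dx": 0,"dy": 0,"dz": -0.85,"roll": 0,"jaw": 0.55},{"dx": 0,"dy": 0,"dz": -0.85,"roll": 0,"jaw": 0.55}])

```text
time: 50.75
eef_pos: [0.555, -0.3029, 0.0969]
ee_rot: [-0.014, 1.0, -0.001, 0.001]
wrist_force: [-0.4, -0.4, -0.3]
gripper_width: 0.0418
grasp_force: 0.0
```

Run:
```python
from h import *
see((.555,-.302),.067); im,ci=see((.44,-.197),.064,.06); print(go((.4415,-.198,.096),np.radians(104)))
```

```text
50.75 [ 0.555  -0.3029  0.0969] 0.0418 [-0.4 -0.4 -0.3]
(280.5, 225.5) (array([ 0.5548, -0.3007,  0.067 ]), [np.float64(0.0134), np.float64(0.0226)], np.float64(2.1))
50.8 [ 0.5543 -0.3024  0.0956] 0.0421 [-0.2  0.2  0.3]
(427.92071533203125, 79.54827880859375) (array([ 0.4411, -0.1963,  0.064 ]), [np.float64(0.0149), np.float64(0.0238)], np.float64(13.1))
[array([ 1.096,  1.073, -0.011]), ('roll', np.float64(-0.069))]
```

Emit:
apply_moves(motion=[{"dx": 0.27,"dy": 0.27,"dz": 0,"roll": 0,"jaw": 0.2},{"dx": 0.55,"dy": 0.54,"dz": 0,"roll": 0,"jaw": 0.2},{"dx": 0.55,"dy": 0.54,"dz": 0,"roll": 0,"jaw": 0.2}])

```text
time: 51.15
eef_pos: [0.4941, -0.2468, 0.0937]
ee_rot: [-0.014, 1.0, 0.002, -0.003]
wrist_force: [0.5, 0.5, -0.8]
gripper_width: 0.0608
grasp_force: 0.0
```

Emit:
apply_moves(motion=[{"dx": 0.27,"dy": 0.27,"dz": 0,"roll": 0,"jaw": 0.2},{"dx": 0.55,"dy": 0.54,"dz": 0,"roll": -0.04,"jaw": 0.2},{"dx": 0.55,"dy": 0.54,"dz": 0,"roll": -0.069,"jaw": 0.2},{"dx": 0.55,"dy": 0.54,"dz": 0,"roll": -0.069,"jaw": 0.2},{"dx": 0.55,"dy": 0.54,"dz": 0,"roll": -0.069,"jaw": 0.2},{"dx": 0.55,"dy": 0.54,"dz": 0,"roll": -0.069,"jaw": 0.2},{"dx": 0.55,"dy": 0.54,"dz": 0,"roll": -0.069,"jaw": 0.2}])

```text
time: 51.85
eef_pos: [0.4418, -0.1979, 0.0952]
ee_rot: [-0.121, 0.993, 0.0, -0.0]
wrist_force: [-0.2, -0.4, -0.3]
gripper_width: 0.0744
grasp_force: 0.0
```

Run:
```python
from h import *
see((.4415,-.1975)); print(go((.4415,-.1970,.006),np.radians(104)))
```

```text
51.85 [ 0.4418 -0.1979  0.0952] 0.0744 [-0.2 -0.4 -0.3]
(279.0, 225.0) (array([ 0.4426, -0.1969,  0.064 ]), [np.float64(0.0144), np.float64(0.022)], np.float64(14.4))
[array([-0.   ,  0.009,  0.892]), ('roll', np.float64(-0.0004))]
```

Emit:
apply_moves(motion=[{"dx": 0,"dy": 0.009,"dz": 0.3,"roll": 0,"jaw": 0.2},{"dx": 0,"dy": 0.009,"dz": 0.6,"roll": 0,"jaw": 0.2},{"dx": 0,"dy": 0.009,"dz": 0.8,"roll": 0,"jaw": 0.2},{"dx": 0,"dy": 0.009,"dz": 0.89,"roll": 0,"jaw": 0.2},{"dx": 0,"dy": 0.009,"dz": 0.89,"roll": 0,"jaw": 0.3},{"dx": 0,"dy": 0.009,"dz": 0.89,"roll": 0,"jaw": 0.5},{"dx": 0,"dy": 0.009,"dz": 0.89,"roll": 0,"jaw": 1},{"dx": 0,"dy": 0.009,"dz": 0.89,"roll": 0,"jaw": 1},{"dx": 0,"dy": 0.009,"dz": 0.89,"roll": 0,"jaw": 1},{"dx": 0,"dy": 0.009,"dz": 0.89,"roll": 0,"jaw": 1},{"dx": 0,"dy": 0.009,"dz": 0.89,"roll": 0,"jaw": 1},{"dx": 0,"dy": 0.009,"dz": 0.89,"roll": 0,"jaw": 1}])

```text
time: 53.1
eef_pos: [0.4416, -0.1969, 0.0066]
ee_rot: [-0.122, 0.993, -0.0, 0.0]
wrist_force: [-0.3, -1.5, 2.7]
gripper_width: 0.0278
grasp_force: 29.9
```

Emit:
apply_moves(motion=[{"dx": 0,"dy": 0,"dz": 0,"roll": 0,"jaw": 1},{"dx": 0,"dy": 0,"dz": 0,"roll": 0,"jaw": 1},{"dx": 0,"dy": 0,"dz": -0.1,"roll": 0,"jaw": 1},{"dx": 0,"dy": 0,"dz": -0.3,"roll": 0,"jaw": 1},{"dx": 0,"dy": 0,"dz": -0.6,"roll": 0,"jaw": 1},{"dx": 0,"dy": 0,"dz": -0.8,"roll": 0,"jaw": 1},{"dx": 0,"dy": 0,"dz": -0.8,"roll": 0,"jaw": 1},{"dx": 0,"dy": 0,"dz": -0.8,"roll": 0,"jaw": 1}])

```text
time: 53.9
eef_pos: [0.441, -0.1965, 0.0861]
ee_rot: [-0.122, 0.993, 0.0, -0.0]
wrist_force: [-0.7, 0.5, -1.6]
gripper_width: 0.0281
grasp_force: 29.9
```

Run:
```python
from h import *
print(go((.5973,-.0917,.086),np.radians(101.45)))
```

```text
[array([-1.771e+00,  6.380e-01,  1.000e-03]), ('roll', np.float64(0.0142))]
```

Emit:
apply_moves(motion=[{"dx": -0.3,"dy": 0.1,"dz": 0,"roll": 0,"jaw": 1},{"dx": -0.6,"dy": 0.2,"dz": 0,"roll": 0,"jaw": 1},{"dx": -0.886,"dy": 0.319,"dz": 0,"roll": 0,"jaw": 1}])

```text
time: 54.2
eef_pos: [0.5196, -0.1435, 0.0848]
ee_rot: [-0.122, 0.993, 0.001, -0.001]
wrist_force: [0.3, -0.1, -2.6]
gripper_width: 0.028
grasp_force: 29.9
```

Emit:
apply_moves(motion=[{"dx": -0.3,"dy": 0.1,"dz": 0,"roll": 0,"jaw": 1},{"dx": -0.6,"dy": 0.2,"dz": 0,"roll": 0.014,"jaw": 1},{"dx": -0.886,"dy": 0.319,"dz": 0,"roll": 0.014,"jaw": 1},{"dx": -0.886,"dy": 0.319,"dz": 0,"roll": 0.014,"jaw": 1},{"dx": -0.886,"dy": 0.319,"dz": 0.2,"roll": 0.014,"jaw": 1},{"dx": -0.886,"dy": 0.319,"dz": 0.4,"roll": 0.014,"jaw": 1},{"dx": -0.886,"dy": 0.319,"dz": 0.4,"roll": 0.014,"jaw": 1},{"dx": -0.886,"dy": 0.319,"dz": 0.4,"roll": 0.014,"jaw": 1},{"dx": -0.886,"dy": 0.319,"dz": 0.4,"roll": 0.014,"jaw": 1}])

```text
time: 55.1
eef_pos: [0.598, -0.0922, 0.047]
ee_rot: [-0.1, 0.995, -0.0, 0.0]
wrist_force: [0.1, 0.7, -2.1]
gripper_width: 0.0276
grasp_force: 29.9
```

Run:
```python
from h import *
s,_=tool(); print(s["eef_pos"],s["wrist_force"],go((.5974,-.0916,.0196),np.radians(101.45)))
```

```text
[ 0.59799485 -0.09222382  0.04701958] [ 0.06951987  0.69707048 -2.07756304] [array([0.005, 0.007, 0.274]), ('roll', np.float64(0.0001))]
```

Emit:
apply_moves(motion=[{"dx": 0.005,"dy": 0.007,"dz": 0.06,"roll": 0,"jaw": 1},{"dx": 0.005,"dy": 0.007,"dz": 0.09,"roll": 0,"jaw": 1},{"dx": 0.005,"dy": 0.007,"dz": 0.11,"roll": 0,"jaw": 1},{"dx": 0.005,"dy": 0.007,"dz": 0.13,"roll": 0,"jaw": 1},{"dx": 0.005,"dy": 0.007,"dz": 0.15,"roll": 0,"jaw": 1},{"dx": 0.005,"dy": 0.007,"dz": 0.17,"roll": 0,"jaw": 1},{"dx": 0.005,"dy": 0.007,"dz": 0.185,"roll": 0,"jaw": 1}])

```text
time: 55.8
eef_pos: [0.5972, -0.0914, 0.0278]
ee_rot: [-0.1, 0.995, 0.0, 0.0]
wrist_force: [-0.5, 0.1, -1.8]
gripper_width: 0.028
grasp_force: 29.9
```

Past the GO step (underside 23 mm) without force. Continue to the floor.

Emit:
apply_moves(motion=[{"dx": 0,"dy": 0,"dz": 0.02,"roll": 0,"jaw": 1},{"dx": 0,"dy": 0,"dz": 0.04,"roll": 0,"jaw": 1},{"dx": 0,"dy": 0,"dz": 0.06,"roll": 0,"jaw": 1},{"dx": 0,"dy": 0,"dz": 0.075,"roll": 0,"jaw": 1},{"dx": 0,"dy": 0,"dz": 0.088,"roll": 0,"jaw": 1},{"dx": 0,"dy": 0,"dz": 0.088,"roll": 0,"jaw": 1},{"dx": 0,"dy": 0,"dz": 0.088,"roll": 0,"jaw": 1},{"dx": 0,"dy": 0,"dz": 0.088,"roll": 0,"jaw": 1},{"dx": 0,"dy": 0,"dz": 0.088,"roll": 0,"jaw": 1}])

```text
time: 56.7
eef_pos: [0.5974, -0.0915, 0.0195]
ee_rot: [-0.1, 0.995, -0.0, 0.0]
wrist_force: [-1.9, -0.9, 5.4]
gripper_width: 0.0276
grasp_force: 29.9
```

Run:
```python
from h import *
im=cv2.imread("pics/top0.png"); ci=r.camera_info("top")
t=[(x,y) for x,y in ((154,193),(202,193),(178,169.5),(178,217))]
P=plane(ci,t,.03).round(4); print(P.tolist(),P[:2].mean(0),P[2:].mean(0))
s,_=tool(); print(s["eef_pos"],s["wrist_force"],s["gripper_width"])
```

```text
[[0.5892, 0.3246, 0.03], [0.589, 0.1997, 0.03], [0.6509, 0.2628, 0.03], [0.5263, 0.2617, 0.03]] [0.5891  0.26215 0.03   ] [0.5886  0.26225 0.03   ]
[ 0.5974064  -0.09152846  0.01950599] [-1.94697341 -0.94455051  5.39332942] 0.027639986947281914
```

Emit:
apply_moves(motion=[{"dx": 0,"dy": 0,"dz": -0.15,"roll": 0,"jaw": 1},{"dx": 0,"dy": 0,"dz": -0.4,"roll": 0,"jaw": 1},{"dx": 0,"dy": 0,"dz": -0.75,"roll": 0,"jaw": 1},{"dx": -0.05,"dy": 0.3,"dz": -0.9,"roll": 0,"jaw": 1},{"dx": -0.1,"dy": 0.6,"dz": -0.9,"roll": 0,"jaw": 1},{"dx": -0.155,"dy": 0.87,"dz": -0.9,"roll": 0,"jaw": 1}])

```text
time: 57.3
eef_pos: [0.5952, -0.0018, 0.1105]
ee_rot: [-0.1, 0.995, 0.0, 0.001]
wrist_force: [-0.2, -0.6, -2.1]
gripper_width: 0.028
grasp_force: 29.9
```

Emit:
apply_moves(motion=[{"dx": -0.05,"dy": 0.3,"dz": 0,"roll": 0,"jaw": 1},{"dx": -0.1,"dy": 0.6,"dz": 0,"roll": 0,"jaw": 1},{"dx": -0.155,"dy": 0.87,"dz": 0,"roll": 0,"jaw": 1}])

```text
time: 57.6
eef_pos: [0.5927, 0.0869, 0.1098]
ee_rot: [-0.1, 0.995, 0.0, 0.0]
wrist_force: [0.7, -0.5, -2.0]
gripper_width: 0.0274
grasp_force: 29.9
```

Emit:
apply_moves(motion=[{"dx": -0.05,"dy": 0.3,"dz": 0,"roll": 0,"jaw": 1},{"dx": -0.1,"dy": 0.6,"dz": 0,"roll": 0,"jaw": 1},{"dx": -0.155,"dy": 0.87,"dz": 0,"roll": 0,"jaw": 1}])

```text
time: 57.9
eef_pos: [0.5905, 0.1752, 0.1098]
ee_rot: [-0.1, 0.995, 0.0, 0.0]
wrist_force: [-0.0, -1.1, -2.3]
gripper_width: 0.028
grasp_force: 29.9
```

Emit:
apply_moves(motion=[{"dx": -0.05,"dy": 0.3,"dz": 0,"roll": 0,"jaw": 1},{"dx": -0.1,"dy": 0.6,"dz": 0,"roll": 0,"jaw": 1},{"dx": -0.155,"dy": 0.87,"dz": 0,"roll": 0,"jaw": 1},{"dx": -0.155,"dy": 0.87,"dz": 0,"roll": 0,"jaw": 1},{"dx": -0.155,"dy": 0.87,"dz": 0.3,"roll": 0,"jaw": 1},{"dx": -0.155,"dy": 0.87,"dz": 0.6,"roll": 0,"jaw": 1},{"dx": -0.155,"dy": 0.87,"dz": 0.8,"roll": 0,"jaw": 1},{"dx": -0.155,"dy": 0.87,"dz": 0.8,"roll": 0,"jaw": 1},{"dx": -0.155,"dy": 0.87,"dz": 0.8,"roll": 0,"jaw": 1}])

```text
time: 58.8
eef_pos: [0.589, 0.2617, 0.03]
ee_rot: [-0.1, 0.995, 0.0, 0.0]
wrist_force: [-0.2, -0.6, -1.9]
gripper_width: 0.0276
grasp_force: 29.9
```

Emit:
apply_moves(motion=[{"dx": 0,"dy": 0,"dz": 0.1,"roll": 0,"jaw": 1},{"dx": 0,"dy": 0,"dz": 0.16,"roll": 0,"jaw": 1},{"dx": 0,"dy": 0,"dz": 0.19,"roll": 0,"jaw": 1},{"dx": 0,"dy": 0,"dz": 0.203,"roll": 0,"jaw": 1},{"dx": 0,"dy": 0,"dz": 0.203,"roll": 0,"jaw": 1},{"dx": 0,"dy": 0,"dz": 0.203,"roll": 0,"jaw": 1}])

```text
time: 59.4
eef_pos: [0.5888, 0.2619, 0.0095]
ee_rot: [-0.1, 0.995, -0.0, 0.0]
wrist_force: [-2.3, -2.8, 5.9]
gripper_width: 0.0277
grasp_force: 30.0
```

Emit:
apply_moves(motion=[{"dx": 0,"dy": 0,"dz": 0,"roll": 0,"jaw": 0.55},{"dx": 0,"dy": 0,"dz": 0,"roll": 0,"jaw": 0.55},{"dx": 0,"dy": 0,"dz": 0,"roll": 0,"jaw": 0.55},{"dx": 0,"dy": 0,"dz": 0,"roll": 0,"jaw": 0.55},{"dx": 0,"dy": 0,"dz": -0.1,"roll": 0,"jaw": 0.55},{"dx": 0,"dy": 0,"dz": -0.4,"roll": 0,"jaw": 0.55},{"dx": 0,"dy": 0,"dz": -1,"roll": 0,"jaw": 0.55},{"dx": 0,"dy": 0,"dz": -1,"roll": 0,"jaw": 0.55},{"dx": 0,"dy": 0,"dz": -1,"roll": 0,"jaw": 0.55}])

```text
time: 60.3
eef_pos: [0.5899, 0.2625, 0.1116]
ee_rot: [-0.1, 0.995, 0.001, 0.002]
wrist_force: [0.1, 0.4, -0.2]
gripper_width: 0.0418
grasp_force: 0.0
```

Emit:
apply_moves(motion=[{"dx": 0.5,"dy": 0,"dz": 0,"roll": 0,"jaw": 0.55},{"dx": 1,"dy": 0,"dz": -0.3,"roll": 0,"jaw": 0.55},{"dx": 1,"dy": 0,"dz": -0.3,"roll": 0,"jaw": 0.55}])

```text
time: 60.6
eef_pos: [0.4872, 0.2415, 0.1392]
ee_rot: [-0.1, 0.995, -0.0, -0.001]
wrist_force: [1.8, 0.4, 0.4]
gripper_width: 0.0422
grasp_force: 0.0
```

Emit:
apply_moves(motion=[{"dx": 0.5,"dy": 0.5,"dz": 0,"roll": 0,"jaw": 0.55},{"dx": 0.9,"dy": 1,"dz": 0,"roll": 0,"jaw": 0.55},{"dx": 0.9,"dy": 1,"dz": 0,"roll": 0,"jaw": 0.55},{"dx": 0.9,"dy": 1,"dz": 0,"roll": 0,"jaw": 0.55},{"dx": 0.9,"dy": 1,"dz": 0,"roll": 0,"jaw": 0.55}])

```text
time: 61.1
eef_pos: [0.3824, 0.3223, 0.1381]
ee_rot: [-0.101, 0.995, -0.0, -0.0]
wrist_force: [1.2, 0.7, -0.4]
gripper_width: 0.0417
grasp_force: 0.0
```

Run:
```python
from h import *
im=r.read_camera("top")[:,:,::-1].copy(); ct=r.camera_info("top"); cv2.imwrite("pics/top9.png",im)
for p in pins(im,5,600,5):
    a=axis(ct,p,.067)
    if a[0][0]<.72 and a[1][1]<.04: print(p[0],a)
cv2.imwrite("pics/top9c.png",cv2.resize(im[100:310,145:425],None,fx=2.8,fy=2.8,interpolation=cv2.INTER_CUBIC))
```

```text
(361.5000305175781, 293.5000305175781) (array([ 0.334 , -0.2071,  0.067 ]), [np.float64(0.0127), np.float64(0.0196)], np.float64(13.3))
(397.5, 205.5) (array([ 0.5536, -0.3008,  0.067 ]), [np.float64(0.0126), np.float64(0.0227)], np.float64(179.0))
(166.2799835205078, 202.45999145507812) (array([0.5625, 0.2823, 0.067 ]), [np.float64(0.0138), np.float64(0.0218)], np.float64(8.7))
(244.0, 194.0) (array([0.5836, 0.0868, 0.067 ]), [np.float64(0.0152), np.float64(0.0203)], np.float64(0.1))
(366.0, 175.5) (array([ 0.6299, -0.2225,  0.067 ]), [np.float64(0.0127), np.float64(0.0202)], np.float64(89.8))
(397.5, 174.0) (array([ 0.6335, -0.3021,  0.067 ]), [np.float64(0.0126), np.float64(0.0204)], np.float64(179.1))
```

View pics/top9c.png

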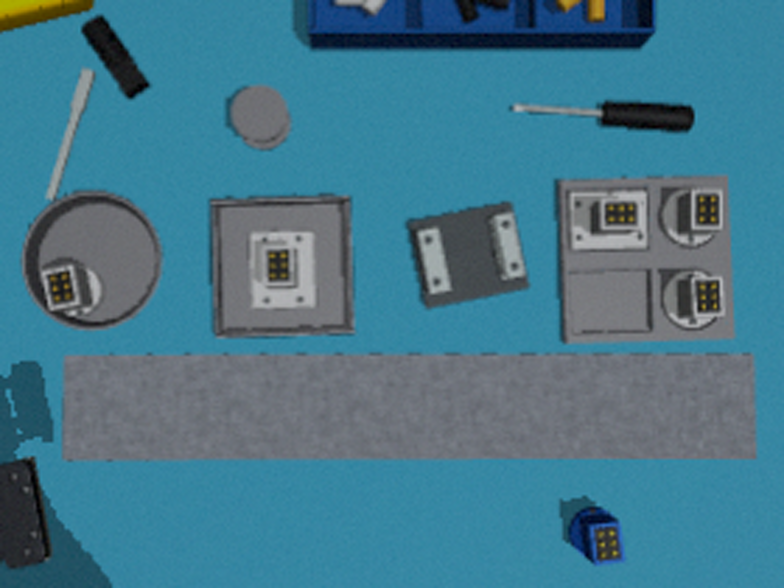

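Run:
```python
from h import *
ct=r.camera_info("top"); im=cv2.imread("pics/top9.png"); hsv=cv2.cvtColor(im,cv2.COLOR_BGR2HSV)
for c in blobs((hsv[...,2]>135)&(hsv[...,1]<60),30,2000):
    x,y,w,h=cv2.boundingRect(c)
    if 150<x<200 and 180<y<220: print(x,y,w,h,"right/bottom on flange top",plane(ct,[(x+w-.5,y+h/2),(x+w/2,y+h-.5)],.017).round(4).tolist())
cs=r.camera_info("scene"); s2=r.read_camera("scene")[:,:,::-1].copy()
for p in pins(s2,5,600,5):
    q=tri(ct,(166.3,202.5),cs,p[0])
    if q[1]<.008: print("tri",p[0],q)
```

```text
tri (354.2500305175781, 289.7500305175781) (array([0.5633, 0.2814, 0.0673]), np.float64(0.0022))
```

```bash
python3 -c "
from cell import r
print(r.hand_in())"
```

```text
the job is handed in; nothing more can be done
None
```

I gauged the five housings present in order (f was absent): a, b and d were good and stand in nests of their shape, c was too wide and is in the rework box, and e passed NO-GO and is in the scrap pan, upright but about 33 mm off centre (50 mm allowed) after something shifted it once I had released it; the job is handed in and returned no verdict.

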